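# Change over a measuring fixture and lock it with R-clips

### The job

Change over the measuring fixture: first stand all the flanged steel hubs that are on the fixture base in the tray, upright, then lower the loose aluminium plate over the base's three pins until it rests flush on the base. Then lock it with the three R-clips, one in each pin: push the straight leg through the pin's cross-hole until the pin sits in the wave of the bow and the bow has sprung closed again. Leave the marker pens beside the base where they lie.

Things in the scene. Friction and masses are not known exactly. Their poses are not given: they have to be found in the camera images.
- base_top (a point): centre of the top face of the fixed grey fixture base, 146 (x) x 220 (y) x 20 mm; its axes are the base's axes, z up. The top face is 20 mm above the table. Three upright steel pins, 24 mm in diameter with tapered tops, stand on it and end 37.5 mm above the top face: pin A at (-30, 82), pin B at (-30, -82), pin C at (50, 0) mm in base axes
- pinA_hole (a point): middle of the cross-hole of pin A, 22.5 mm above the base's top face (12.5 mm above the top of the plate once that is flush). The hole goes right through along the base's x axis, is 12 mm wide and 10 mm high and can be entered from either side; axes are the base's
- pinB_hole (a point): the same for pin B; its hole also runs along the base's x axis
- pinC_hole (a point): the same for pin C, whose hole runs along the base's y axis; axes are the base's
- plate_handle (a point): centre of the upright black grip bar amid the loose aluminium plate, 30 mm above the plate's underside. Plate 140 (x) x 212 (y) x 10 mm, 0.6 kg, 27 mm holes at (-30, 82), (-30, -82), (50, 0) mm: it fits the pins one way only, its x along the base's x. The bar is 18 mm thick (x), 44 mm long (y) and rises 40 mm above the plate. Lies flat, bar up
- clip1_grip (a point): centre of the grey plastic grip block (32 long x, 20 wide y, 36 high z) of an R-clip, 84 g, on a foot 36 x 36 x 4 mm; x along the leg, z up. The wire lies level, 10 mm above the underside: the straight leg (7 mm thick, last 10 mm 5 mm) runs along +x on the centre line to 86 mm ahead of this point; the 6 mm bow beside it, on +y, ends in an outward flare 85 mm ahead, 21 mm to the side
- clip2_grip (a point): centre of the grey plastic grip block (32 long x, 20 wide y, 36 high z) of an R-clip, 84 g, on a foot 36 x 36 x 4 mm; x along the leg, z up. The wire lies level, 10 mm above the underside: the straight leg (7 mm thick, last 10 mm 5 mm) runs along +x on the centre line to 86 mm ahead of this point; the 6 mm bow beside it, on +y, ends in an outward flare 85 mm ahead, 21 mm to the side
- clip3_grip (a point): centre of the grey plastic grip block (32 long x, 20 wide y, 36 high z) of an R-clip, 84 g, on a foot 36 x 36 x 4 mm; x along the leg, z up. The wire lies level, 10 mm above the underside: the straight leg (7 mm thick, last 10 mm 5 mm) runs along +x on the centre line to 86 mm ahead of this point; the 6 mm bow beside it, on +y, ends in an outward flare 85 mm ahead, 21 mm to the side
- clip1_seat (a point): point on the straight leg's axis of clip1, 48 mm ahead of the grip block's centre and 10 mm above its underside, where the pin's middle lies once the bow has sprung over it; axes as clip1_grip
- clip2_seat (a point): point on the straight leg's axis of clip2, 48 mm ahead of the grip block's centre and 10 mm above its underside, where the pin's middle lies once the bow has sprung over it; axes as clip2_grip
- clip3_seat (a point): point on the straight leg's axis of clip3, 48 mm ahead of the grip block's centre and 10 mm above its underside, where the pin's middle lies once the bow has sprung over it; axes as clip3_grip
- clip1_bow (a joint): opening angle (rad) of the bow of clip1: 0 at rest, about 0.13 while its narrow place passes over a pin, springs back; some 10 N of push takes it over, and there is about 2.5 mm play of the leg sideways and 1.5 mm up and down in the hole
- clip2_bow (a joint): opening angle (rad) of the bow of clip2: 0 at rest, about 0.13 while its narrow place passes over a pin, springs back; some 10 N of push takes it over, and there is about 2.5 mm play of the leg sideways and 1.5 mm up and down in the hole
- clip3_bow (a joint): opening angle (rad) of the bow of clip3: 0 at rest, about 0.13 while its narrow place passes over a pin, springs back; some 10 N of push takes it over, and there is about 2.5 mm play of the leg sideways and 1.5 mm up and down in the hole
- hub1_mid (a point): centre (22.5 mm above its foot) of a flanged steel hub that stands on the base at first: foot flange 48 mm in diameter and 10 mm high, above it a 36 mm cylinder up to 45 mm; 0.25 kg; z up. Two or three hubs are there, the others are absent
- hub2_mid (a point): centre (22.5 mm above its foot) of a flanged steel hub that stands on the base at first: foot flange 48 mm in diameter and 10 mm high, above it a 36 mm cylinder up to 45 mm; 0.25 kg; z up. Two or three hubs are there, the others are absent
- hub3_mid (a point): centre (22.5 mm above its foot) of a flanged steel hub that stands on the base at first: foot flange 48 mm in diameter and 10 mm high, above it a 36 mm cylinder up to 45 mm; 0.25 kg; z up. Two or three hubs are there, the others are absent
- tray: fixed blue open tray for the hubs, outside 120 (x) x 220 (y) x 20 mm, walls and floor 4 to 5 mm; origin at the centre of its underside, z up. It stands on one side of the base and the plate lies on the other
- marker1: bystander, to be left alone: the marker pen, 125 mm long and 12 mm thick, on the +y side of the base; origin at the centre of its underside
- marker2: bystander, to be left alone: the like pen on its -y side; origin at the centre of its underside
There are look-alikes about, which are no part of the job. Leave any black or purple look-alike of the part that bears hub3_mid alone.

How it is judged:
By the outcome, as a careful person would: the job done as asked, in the order asked, and still so for the second after the job is handed in, with the robot touching nothing.
Of hub1, hub2, hub3 only 2 to 3 are there at a start; the rules pass over those that are not, and their reading is None.
At some moment in a run one of clip1, clip3 may be knocked a few centimetres aside while the robot is not near it.
It also fails if it takes over 192 s, if anything falls off the work surface, if the arm or the gripper's body presses on something with over 40 N, if the wrist force passes 120 N, or if a joint passes its speed limit or range.

### The arm

A 6-joint arm with a two-finger parallel gripper is mounted at the origin on the work surface. World frame = base frame: x ahead of the robot, y to its left, z up, the work surface at z = 0. Lengths are in m, angles in rad, forces in N, time in s.
With the tool pointing down it reaches from about 0.35 to 0.875 m from the base axis. Payload 4.2 kg.
Tool frame: the origin (TCP) lies at the very end of the fingers, on their centre line; the grasp point (between the pads) lies 19 mm behind it; z points along the fingers, x is the direction in which the jaws open and shut, and the axes are right-handed (so a half turn about z gives the same grasp; the last joint's range is limited). The gripper opens to 87 mm and grips with 3 to 60 N. Pads are 19 mm wide; open, the fingers measure 117 mm over their backs; the gripper's body (75 mm by 190 mm) begins 51 mm behind the grasp point.
Start: joints at [1.586, 0.385, 0.008, 0, -1.194, -0.259], TCP at [0.151, 0.607, 0.223] pointing down, gripper open.
Joint ranges: [-3.14, 3.14], [-1.21, 2.06], [-1.07, 1.41], [-3.16, 2.05], [-2.99, -0.16], [-3.1, 3.1]. Speed limits (rad/s): [2.79, 2.79, 3.14, 3.14, 3.14, 3.14].

### API

Orientations are given as a 3x3 rotation matrix whose columns are the frame's x, y, z axes.
In Python, from workcell import robot gives the robot as it stands. The module is installed in compiled form; this text tells all that it offers.
- The arm moves only by the tool jog_arm, never from a script. Its argument "rows" is a list of rows, each an object of numbers: "jaw": the closure, from -1 (fully open) to 1 (shut), so that 0 is half open; "dx", "dy", "dz": the shift along the tool's x, y, z in m; "ax", "ay", "az": the turn, a rotation vector about the tool's x, y, z in degrees. In form: [{"jaw": .., "dx": .., "dy": .., "dz": .., "ax": .., "ay": .., "az": ..}, ...]. A call has 1 to 12 rows; each row is the pose to reach, as a shift and turn from the pose commanded when the call began, along the tool's axes at that moment; what a row does not reach only later rows make up. A row lasts 1/8 s, in which the tool goes at most 62.5 mm and 10.7 degrees, less where a joint would pass 70% of its speed; a pose out of reach is approached as far as the arm can. A call with a gripper value outside its range is refused whole. The fingers move at their own pace and stop on an object; "newtons" is the grip in N (left out, the last holds). Time passes only in rows, so rows that repeat a pose let the fingers close. It gives the time, the measured TCP pose, the force and the opening at its end, in the units of the state.
- robot.observe(): the state, without advancing time (a new reading comes with each control period).
- robot.snapshot(name): name is "side" or "top"; returns the picture (400x640x3 uint8, red, green, blue); there is no depth.
- robot.camera_model(name): a dict with "fx", "fy", "cx", "cy" (pixels), "extrinsics" (4x4, takes a point from camera to world coordinates). Camera axes: x right, y up, looking along -z (the intrinsics and any distortion apply to the point x, -y, -z); pixel columns grow to the right and rows downward; lengths in m; the calibration is good to about 2 mm. A picture is of the moment at which its call begins. camera_model takes no time and is no camera call.
- robot.close_job(): hands the job in, once; it reports no verdict.
The state is a dict: "time": time; "joints": joint angles; "joint_vel": joint speeds; "joint_efforts": joint torques, N m; "position": TCP position; "eef_rot": TCP orientation; "force": force on the tool from outside, world axes, zero at the start; "ft_torque": the same for the moment, N m; "grip_width": finger opening in m.
Only numpy, scipy, OpenCV 4.12 (cv2) and the standard library are available. Lean on these libraries where they do the work, as an engineer would, in place of code of your own. Each camera call takes 0.05 s, during which the arm holds its last target. There are 200 camera calls.

## Working session

There is one attempt and no reset: what is moved stays moved. The work goes in short steps, Python scripts to look and compute and a tool call to move; the robot and the scene stay as the last step left them, time stands still between calls to the robot, and variables do not carry over. Pictures are saved under pics/ and viewed, about 12 in all and at most 16, crops included, and the job is handed in when it is done.

Besides the shell and the picture viewer there is one more tool, called after "Emit:" as name(argument=value, ...) on one line, values as JSON. jog_arm: Moves the arm, as the interface text tells. Its arguments: {"type":"object","properties":{"rows":{"type":"array"},"newtons":{"type":"number"}},"required":["rows"]}

```bash
mkdir -p pics; ls
python3 - <<'E'
from workcell import robot
import cv2
print(robot.observe())
for n in("side","top"):
    print(n,robot.camera_model(n))
    cv2.imwrite(f"pics/{n}0.png",robot.snapshot(n)[:,:,::-1])
E
```

```text
pics
{'time': 0.0, 'joints': array([ 1.58561011e+00,  3.85543782e-01,  6.63887172e-03, -4.93307515e-04,
       -1.19402019e+00, -2.58597479e-01]), 'joint_vel': array([1.40167612e-03, 5.58684153e-04, 2.61247791e-05, 6.40002953e-05,
       5.46150968e-04, 1.21905004e-04]), 'joint_efforts': array([-1.20755230e-03, -3.90663350e+01,  1.87398523e+01,  4.21996146e+00,
        1.09310111e-02, -1.91582585e-04]), 'position': array([0.15070005, 0.60593717, 0.22147328]), 'eef_rot': array([[-2.41552303e-01, -9.70387707e-01, -4.27120977e-04],
       [-9.70385363e-01,  2.41552659e-01, -2.13529420e-03],
       [ 2.17523545e-03, -1.01313286e-04, -9.99997629e-01]]), 'force': array([ 0.85804696,  0.23273538, -0.3275383 ]), 'ft_torque': array([ 0.05140836, -0.02219721, -0.02045481]), 'grip_width': 0.08682741953306028}
side {'fx': 513.1370346881089, 'fy': 513.1370346881089, 'cx': 309.2785583818107, 'cy': 193.5854238344227, 'extrinsics': array([[ 0.73063149,  0.36700022, -0.57575035, -0.16618501],
       [-0.68276643,  0.39613321, -0.61392873, -0.7276033 ],
       [ 0.00276186,  0.84165867,  0.54000283,  0.72076741],
       [ 0.        ,  0.        ,  0.        ,  1.        ]])}
top {'fx': 433.8977501974647, 'fy': 433.8977501974647, 'cx': 312.91747063891273, 'cy': 199.23301677500783, 'extrinsics': array([[ 0.00311999,  0.99231641, -0.12368677,  0.38758381],
       [-0.99998637,  0.00361386,  0.00376877,  0.00666636],
       [ 0.0041868 ,  0.12367332,  0.99231415,  1.10699711],
       [ 0.        ,  0.        ,  0.        ,  1.        ]])}
```

View pics/top0.png

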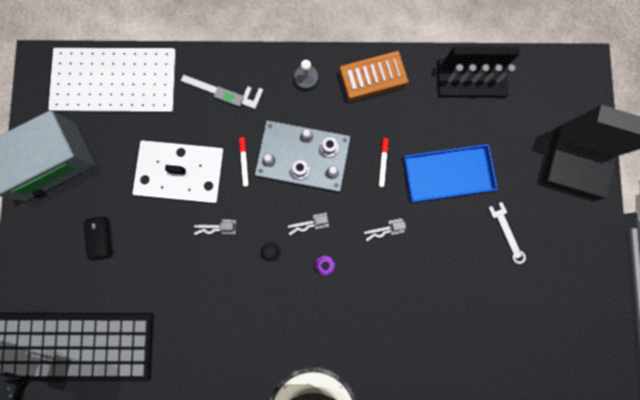

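View pics/side0.png

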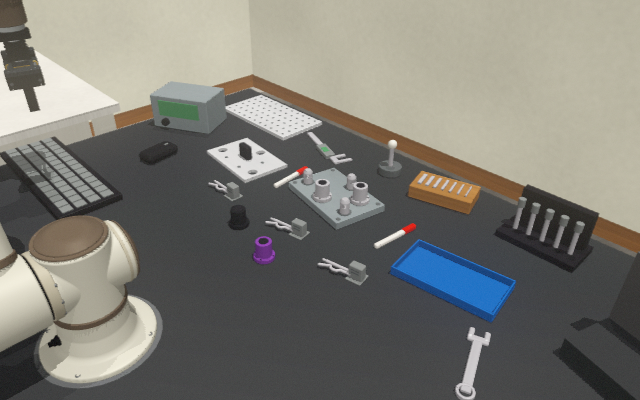

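```bash
cat > h.py <<'E'
import numpy as np, cv2
from workcell import robot
def cam(n):
    c=robot.camera_model(n); E=np.array(c["extrinsics"]); return c,E
def ray(n,u,v,z):
    c,E=cam(n); d=E[:3,:3]@np.array([(u-c["cx"])/c["fx"],-(v-c["cy"])/c["fy"],-1.]); o=E[:3,3]
    return o+d*(z-o[2])/d[2]
def proj(n,p):
    c,E=cam(n); q=E[:3,:3].T@(np.asarray(p,float)-E[:3,3]); return np.array([c["cx"]+c["fx"]*q[0]/-q[2],c["cy"]-c["fy"]*q[1]/-q[2]])
def snap(n,name=None):
    im=robot.snapshot(n)[:,:,::-1].copy()
    if name: cv2.imwrite("pics/"+name,im)
    return im
E
python3 - <<'E'
from h import *
t=cv2.imread("pics/top0.png")
a=cv2.resize(t[110:250,230:425],None,fx=4,fy=4,interpolation=cv2.INTER_CUBIC)
cv2.imwrite("pics/c1.png",a)
b=cv2.resize(t[130:245,125:250],None,fx=5,fy=5,interpolation=cv2.INTER_CUBIC)
cv2.imwrite("pics/c2.png",b)
hsv=cv2.cvtColor(t,cv2.COLOR_BGR2HSV)
def rect(mask,x0,x1,y0,y1,z):
    m=np.zeros_like(mask);m[y0:y1,x0:x1]=mask[y0:y1,x0:x1]
    cs,_=cv2.findContours(m,cv2.RETR_EXTERNAL,cv2.CHAIN_APPROX_NONE);c=max(cs,key=cv2.contourArea)
    W=np.array([ray("top",*p[0],z)[:2] for p in c],np.float32)
    r=cv2.minAreaRect(W);print(np.round(r[0],4),np.round(r[1],4),round(r[2],2))
blue=cv2.inRange(hsv,(100,120,60),(130,255,255));rect(blue,390,510,130,215,.02)
w=cv2.inRange(t,(150,150,150),(255,255,255));rect(w,125,230,130,210,.01)
g=cv2.inRange(t,(85,85,85),(255,255,255));rect(g,252,356,115,197,.02)
print(t[180,270],t[150,290])
for n,(u,v) in dict(A=(268,160),B=(333,172),C=(307,135)).items(): print(n,ray("top",u,v,.0575).round(4))
E
```

```text
[ 0.5933 -0.3466] [0.1259 0.2277] 8.27
[0.5964 0.3497] [0.2156 0.1438] 84.56
[0.6369 0.03  ] [0.2237 0.1487] 79.33
[42 39 39] [195 186 174]
A [0.6154 0.1137 0.0575]
B [ 0.586  -0.0465  0.0575]
C [0.6791 0.0179 0.0575]
```

View pics/c1.png

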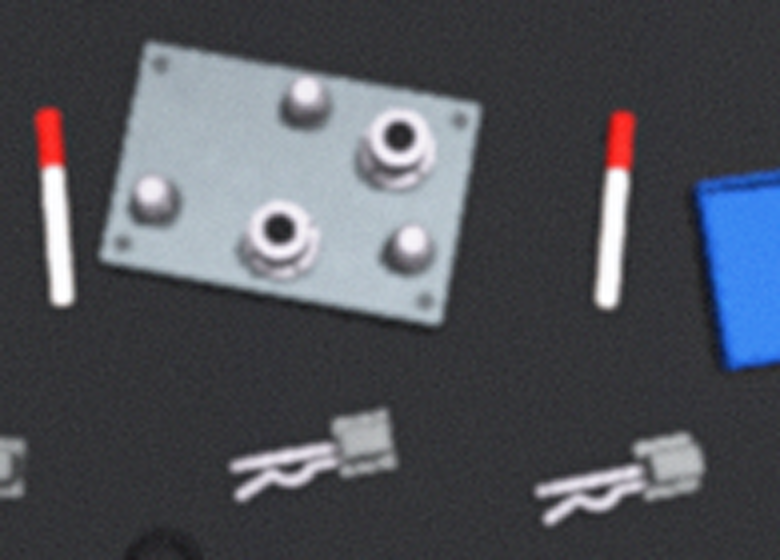

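View pics/c2.png

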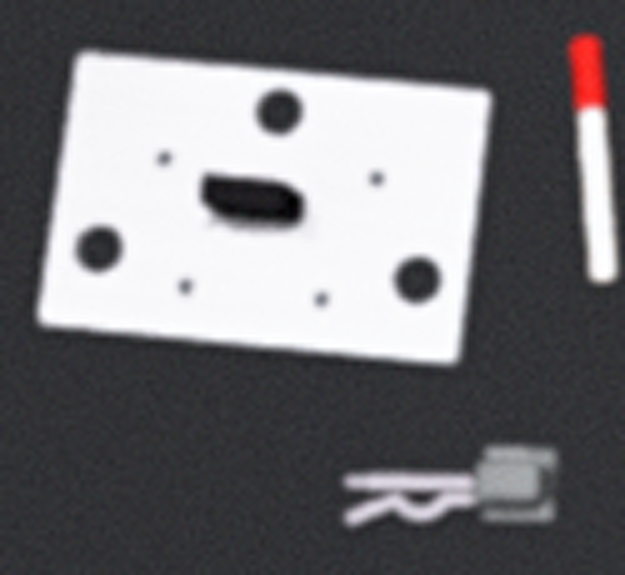

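```bash
cat >> h.py <<'E'
from scipy.optimize import minimize
from scipy.spatial.transform import Rotation as Rt
S=4
def box(x0,x1,y0,y1,z0,z1): return np.array([[x,y,z] for x in(x0,x1) for y in(y0,y1) for z in(z0,z1)])/1000.
def cyl(x,y,r,z0,z1): a=np.linspace(0,2*np.pi,24,False); return np.array([[x+r*np.cos(t),y+r*np.sin(t),z] for t in a for z in(z0,z1)])/1000.
def bar(p,q,w,z): 
    p,q=np.array(p,float),np.array(q,float);d=(q-p)/np.linalg.norm(q-p);n=np.array([-d[1],d[0]])*w/2
    return np.array([[*c,zz] for c in(p+n,p-n,q+n,q-n) for zz in(z-w/2,z+w/2)])/1000.
bow=[(16,6),(30,12),(46,18.5),(58,11),(70,14),(85,21)]
CLIP=[box(-16,16,-10,10,0,40),box(-18,18,-18,18,0,4),bar((16,0),(86,0),7,10)]+[bar(a,b,6,10) for a,b in zip(bow,bow[1:])]
BASE=[box(-73,73,-110,110,0,20)]+[cyl(x,y,10,20,57) for x,y in((-30,82),(-30,-82),(50,0))]
PLATE=[box(-70,70,-106,106,0,10)]
TRAY=[box(-60,60,-110,110,0,20)]
def fit(cn,m,model,x0,z=0.,pad=70):
    """fit x,y,yaw(deg) of model to soft mask m (0..1 float)"""
    c=proj(cn,[x0[0],x0[1],z]).astype(int);u0,v0=max(c[0]-pad,0),max(c[1]-pad,0);sub=m[v0:v0+2*pad,u0:u0+2*pad].astype(np.float32)
    C,E=cam(cn);h,w=sub.shape
    def f(p):
        R=Rt.from_euler('z',p[2],degrees=True).as_matrix();im=np.zeros((h*S,w*S),np.uint8)
        for P in model:
            q=(P@R.T+[p[0],p[1],z]-E[:3,3])@E[:3,:3];uv=np.c_[C["cx"]-C["fx"]*q[:,0]/q[:,2],C["cy"]+C["fy"]*q[:,1]/q[:,2]]-[u0,v0]
            hull=cv2.convexHull(((uv+.5)*S-.5).astype(np.float32)); cv2.fillConvexPoly(im,np.round(hull*16).astype(np.int32),255,shift=4)
        im=cv2.GaussianBlur(cv2.resize(im,(w,h),interpolation=cv2.INTER_AREA)/255.,(0,0),.7)
        return float(((im-sub)**2).sum())
    best=None
    x0=np.array(x0,float)
    for s in(1,.3):
        sim=np.vstack([x0]+[x0+s*np.array(d) for d in((.01,0,0),(0,.01,0),(0,0,6))])
        r=minimize(f,x0,method='Nelder-Mead',options=dict(initial_simplex=sim,xatol=1e-4,fatol=1e-3,maxiter=200));x0=r.x
    return r.x,r.fun
def soft(g,lo,hi): return np.clip((g.astype(float)-lo)/(hi-lo),0,1)
E
python3 - <<'E'
from h import *
t=cv2.imread("pics/top0.png");g=cv2.cvtColor(t,cv2.COLOR_BGR2GRAY)
b=t[:,:,0].astype(float)-t[:,:,2]
def only(m,x0,x1,y0,y1): k=np.zeros_like(m);k[y0:y1,x0:x1]=m[y0:y1,x0:x1];return k
print("tray",fit("top",only(soft(b,5,90),390,510,130,215),TRAY,(.593,-.347,8)))
print("plate",fit("top",only(soft(g,45,240),125,232,125,210),PLATE,(.596,.35,-5.5)))
print("base",fit("top",only(soft(g,45,150),250,358,115,200),BASE,(.635,.03,-10.6)))
m=soft(g,45,130)
for n,u,v in(("L",222,227),("M",320,220),("R",398,228)):
    p=ray("top",u,v,.03);print(n,p.round(3),fit("top",only(m,u-35,u+18,v-14,v+18),CLIP,(p[0],p[1],98),pad=40))
for u,v in((299.6,167.3),(329.6,144)):print("hub",ray("top",u,v,.065).round(4))
print([t[y,x].tolist() for x,y in((450,175),(150,160),(290,145),(225,227),(320,218))])
E
```

```text
tray (array([ 0.59449911, -0.34944824,  8.21330757]), np.float64(39.35405832215241))
plate (array([ 0.59679369,  0.35070893, -5.36084659]), np.float64(331.7600502720291))
base (array([  0.63862045,   0.02922771, -10.71125669]), np.float64(154.5210401786714))
L [0.452 0.228 0.03 ] (array([ 0.45555505,  0.21886272, 89.47800183]), np.float64(46.53898877393317))
M [ 0.47  -0.015  0.03 ] (array([ 4.71513696e-01, -1.65841805e-02,  1.00588506e+02]), np.float64(45.94938284529978))
R [ 0.451 -0.209  0.03 ] (array([  0.45735827,  -0.20935156, 100.89966283]), np.float64(49.38150180938668))
hub [0.5959 0.0355 0.065 ]
hub [ 0.6545 -0.0379  0.065 ]
[[239, 136, 58], [248, 246, 247], [191, 181, 170], [172, 168, 164], [183, 180, 176]]
```

```bash
cat > mv.py <<'E'
import sys
from h import *
# args: x,y,z[,yaw] ... world TCP waypoints (yaw = angle of tool x, deg; nearest half turn kept if suffixed 'h')
s=robot.observe();R=np.array(s["eef_rot"]);p=np.array(s["position"])
yaw=np.degrees(np.arctan2(R[1,0],R[0,0]));print("t",round(s["time"],2),"pos",p.round(4),"yaw",yaw.round(2),"j",np.round(s["joints"],2),"F",np.round(s["force"],1),"w",round(s["grip_width"],4))
for a in sys.argv[1:]:
    v=[float(k) for k in a.split(",")];y=v[3] if len(v)>3 else yaw
    Rd=Rt.from_euler('z',y,degrees=True).as_matrix()@np.diag([1,-1,-1.])
    d=R.T@(np.array(v[:3])-p);r=Rt.from_matrix(R.T@Rd).as_rotvec(degrees=True)
    print(a,"-> d",d.round(4),"a",r.round(1),"dist",np.linalg.norm(d).round(3))
E
python3 mv.py .596,.0355,.11 .596,.0355,.036 .596,.0355,.12
```

```text
t 0.1 pos [0.1507 0.606  0.2216] yaw -103.98 j [ 1.59  0.39  0.01 -0.   -1.19 -0.26] F [-0.1 -0.3 -0. ] w 0.0867
.596,.0355,.11 -> d [ 0.4458 -0.5699  0.1125] a [-0.  -0.1  0. ] dist 0.732
.596,.0355,.036 -> d [ 0.4457 -0.5699  0.1865] a [-0.  -0.1  0. ] dist 0.747
.596,.0355,.12 -> d [ 0.4458 -0.5699  0.1025] a [-0.  -0.1  0. ] dist 0.731
```

Emit:
jog_arm(rows=[{"jaw": -0.2,"dx": 0.446,"dy": -0.57,"dz": 0.08},{"jaw": -0.2,"dx": 0.446,"dy": -0.57,"dz": 0.08},{"jaw": -0.2,"dx": 0.446,"dy": -0.57,"dz": 0.08},{"jaw": -0.2,"dx": 0.446,"dy": -0.57,"dz": 0.08},{"jaw": -0.2,"dx": 0.446,"dy": -0.57,"dz": 0.08},{"jaw": -0.2,"dx": 0.446,"dy": -0.57,"dz": 0.08},{"jaw": -0.2,"dx": 0.446,"dy": -0.57,"dz": 0.08},{"jaw": -0.2,"dx": 0.446,"dy": -0.57,"dz": 0.08},{"jaw": -0.2,"dx": 0.446,"dy": -0.57,"dz": 0.08},{"jaw": -0.2,"dx": 0.446,"dy": -0.57,"dz": 0.08},{"jaw": -0.2,"dx": 0.446,"dy": -0.57,"dz": 0.08},{"jaw": -0.2,"dx": 0.446,"dy": -0.57,"dz": 0.08}], newtons=40)

```text
schema error: expected keys jaw, dx, dy, dz, ax, ay, az
```

```bash
python3 mv.py .596,.0355,.08 .596,.0355,.036 ; python3 -c "
from h import *
t=snap('side','s1.png');cv2.imwrite('pics/s1c.png',cv2.resize(t[130:250,240:420],None,fx=4,fy=4))"
```

```text
t 0.1 pos [0.1507 0.606  0.2216] yaw -103.98 j [ 1.59  0.39  0.01 -0.   -1.19 -0.26] F [-0.1 -0.3 -0. ] w 0.0867
.596,.0355,.08 -> d [ 0.4458 -0.5699  0.1425] a [-0.  -0.1  0. ] dist 0.737
.596,.0355,.036 -> d [ 0.4457 -0.5699  0.1865] a [-0.  -0.1  0. ] dist 0.747
```

View pics/s1c.png

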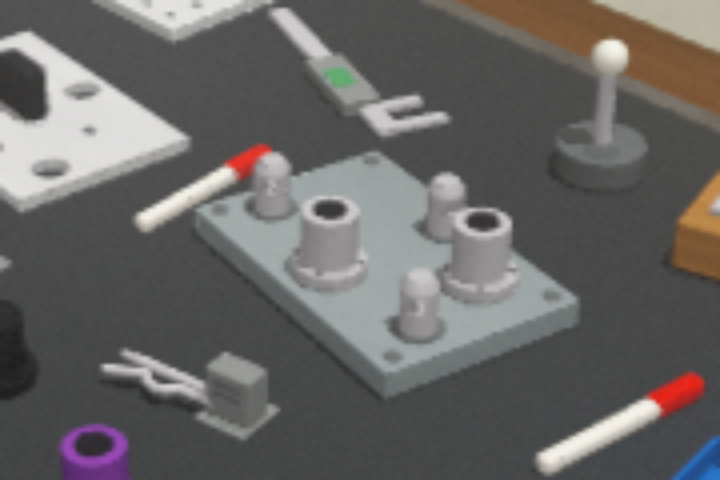

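Emit:
jog_arm(rows=[{"jaw": -0.2,"dx": 0.446,"dy": -0.57,"dz": 0.08,"ax": 0,"ay": 0,"az": 0},{"jaw": -0.2,"dx": 0.446,"dy": -0.57,"dz": 0.08,"ax": 0,"ay": 0,"az": 0},{"jaw": -0.2,"dx": 0.446,"dy": -0.57,"dz": 0.08,"ax": 0,"ay": 0,"az": 0},{"jaw": -0.2,"dx": 0.446,"dy": -0.57,"dz": 0.08,"ax": 0,"ay": 0,"az": 0},{"jaw": -0.2,"dx": 0.446,"dy": -0.57,"dz": 0.08,"ax": 0,"ay": 0,"az": 0},{"jaw": -0.2,"dx": 0.446,"dy": -0.57,"dz": 0.08,"ax": 0,"ay": 0,"az": 0},{"jaw": -0.2,"dx": 0.446,"dy": -0.57,"dz": 0.08,"ax": 0,"ay": 0,"az": 0},{"jaw": -0.2,"dx": 0.446,"dy": -0.57,"dz": 0.08,"ax": 0,"ay": 0,"az": 0},{"jaw": -0.2,"dx": 0.446,"dy": -0.57,"dz": 0.08,"ax": 0,"ay": 0,"az": 0},{"jaw": -0.2,"dx": 0.446,"dy": -0.57,"dz": 0.08,"ax": 0,"ay": 0,"az": 0},{"jaw": -0.2,"dx": 0.446,"dy": -0.57,"dz": 0.08,"ax": 0,"ay": 0,"az": 0},{"jaw": -0.2,"dx": 0.446,"dy": -0.57,"dz": 0.08,"ax": 0,"ay": 0,"az": 0}], newtons=40)

```text
time: 1.65
position: [0.5973, 0.0336, 0.1417]
eef_rot: [[-0.243, -0.97, -0.001], [-0.97, 0.243, -0.0], [0.001, 0.001, -1.0]]
force: [-0.2, 0.3, 0.6]
grip_width: 0.0521
```

```bash
python3 -c "
from h import *
for u,v in((322.5,182.5),(360.5,185.25)):print(ray('side',u,v,.065).round(4))
for n,p in(('A',(-30,82)),('B',(-30,-82)),('C',(50,0))):
  q=Rt.from_euler('z',-10.71,degrees=True).apply([*p,0])[:2]/1000+[.6386,.0292];print(n,((proj('side',[*q,.0575])-[240,130])*4).round(0))
"; python3 mv.py .596,.0355,.08 .596,.0355,.036
```

```text
[0.5911 0.0327 0.065 ]
[ 0.6499 -0.0392  0.065 ]
A [277. 153.]
B [426. 270.]
C [452. 174.]
t 1.65 pos [0.5973 0.0336 0.1417] yaw -104.09 j [ 0.33  0.41 -0.17  0.   -0.99  1.  ] F [-0.2  0.3  0.6] w 0.0521
.596,.0355,.08 -> d [-0.0015  0.0017  0.0617] a [ 0.1 -0.  -0. ] dist 0.062
.596,.0355,.036 -> d [-0.0016  0.0016  0.1057] a [ 0.1 -0.  -0. ] dist 0.106
```

Emit:
jog_arm(rows=[{"jaw": -0.2,"dx": 0,"dy": 0.003,"dz": 0.055,"ax": 0,"ay": 0,"az": 0},{"jaw": -0.2,"dx": 0,"dy": 0.003,"dz": 0.105,"ax": 0,"ay": 0,"az": 0},{"jaw": -0.2,"dx": 0,"dy": 0.003,"dz": 0.105,"ax": 0,"ay": 0,"az": 0},{"jaw": 0.4,"dx": 0,"dy": 0.003,"dz": 0.105,"ax": 0,"ay": 0,"az": 0},{"jaw": 0.4,"dx": 0,"dy": 0.003,"dz": 0.105,"ax": 0,"ay": 0,"az": 0},{"jaw": 0.4,"dx": 0,"dy": 0.003,"dz": 0.105,"ax": 0,"ay": 0,"az": 0},{"jaw": 0.4,"dx": 0,"dy": 0.003,"dz": 0.105,"ax": 0,"ay": 0,"az": 0}], newtons=40)

```text
time: 2.52
position: [0.5946, 0.0369, 0.04]
eef_rot: [[-0.241, -0.971, 0.004], [-0.971, 0.241, 0.0], [-0.001, -0.003, -1.0]]
force: [-1.3, -2.2, 6.8]
grip_width: 0.0355
```

```bash
python3 -c "
from h import *
r=Rt.from_euler('z',8.2,degrees=True)
for y in(50,-50):print(r.apply([0,y/1000,0])[:2]+[.594,-.349])"; python3 mv.py .594,.034,.12 .587,-.30,.12 .587,-.30,.026 .587,-.30,.022
```

```text
[ 0.58686855 -0.29951119]
[ 0.60113145 -0.39848881]
t 2.52 pos [0.5946 0.0369 0.04  ] yaw -103.92 j [ 0.33  0.52 -0.29  0.   -0.76  0.99] F [-1.3 -2.2  6.8] w 0.0355
.594,.034,.12 -> d [ 0.0029 -0.0004 -0.08  ] a [-0.2  0.1 -0. ] dist 0.08
.587,-.30,.12 -> d [ 0.3288 -0.074  -0.0801] a [-0.2  0.1 -0. ] dist 0.346
.587,-.30,.026 -> d [ 0.3289 -0.0737  0.0139] a [-0.2  0.1 -0. ] dist 0.337
.587,-.30,.022 -> d [ 0.3289 -0.0736  0.0179] a [-0.2  0.1 -0. ] dist 0.338
```

Emit:
jog_arm(rows=[{"jaw": 0.4,"dx": 0,"dy": 0,"dz": -0.06,"ax": 0,"ay": 0,"az": 0},{"jaw": 0.4,"dx": 0,"dy": 0,"dz": -0.08,"ax": 0,"ay": 0,"az": 0},{"jaw": 0.4,"dx": 0.06,"dy": -0.014,"dz": -0.08,"ax": 0,"ay": 0,"az": 0},{"jaw": 0.4,"dx": 0.12,"dy": -0.028,"dz": -0.08,"ax": 0,"ay": 0,"az": 0},{"jaw": 0.4,"dx": 0.18,"dy": -0.042,"dz": -0.08,"ax": 0,"ay": 0,"az": 0},{"jaw": 0.4,"dx": 0.24,"dy": -0.056,"dz": -0.08,"ax": 0,"ay": 0,"az": 0},{"jaw": 0.4,"dx": 0.3,"dy": -0.07,"dz": -0.08,"ax": 0,"ay": 0,"az": 0},{"jaw": 0.4,"dx": 0.33,"dy": -0.074,"dz": -0.08,"ax": 0,"ay": 0,"az": 0},{"jaw": 0.4,"dx": 0.33,"dy": -0.074,"dz": -0.06,"ax": 0,"ay": 0,"az": 0},{"jaw": 0.4,"dx": 0.33,"dy": -0.074,"dz": -0.02,"ax": 0,"ay": 0,"az": 0},{"jaw": 0.4,"dx": 0.33,"dy": -0.074,"dz": -0.005,"ax": 0,"ay": 0,"az": 0},{"jaw": 0.4,"dx": 0.33,"dy": -0.074,"dz": -0.005,"ax": 0,"ay": 0,"az": 0}], newtons=40)

```text
time: 4.03
position: [0.585, -0.3009, 0.0416]
eef_rot: [[-0.241, -0.971, -0.002], [-0.971, 0.241, 0.001], [-0.0, 0.002, -1.0]]
force: [-0.3, 0.8, -1.7]
grip_width: 0.0351
```

```bash
python3 -c "
from h import *
t=snap('side','s2.png');cv2.imwrite('pics/s2c.png',cv2.resize(t[190:330,370:530],None,fx=4,fy=4))"; python3 mv.py .587,-.30,.026
```

```text
t 4.08 pos [ 0.5862 -0.3013  0.0431] yaw -103.93 j [-0.23  0.6  -0.11  0.   -0.86  1.56] F [ 0.3  0.3 -1.5] w 0.0347
.587,-.30,.026 -> d [-0.0014 -0.0005  0.0171] a [-0. -0.  0.] dist 0.017
```

View pics/s2c.png

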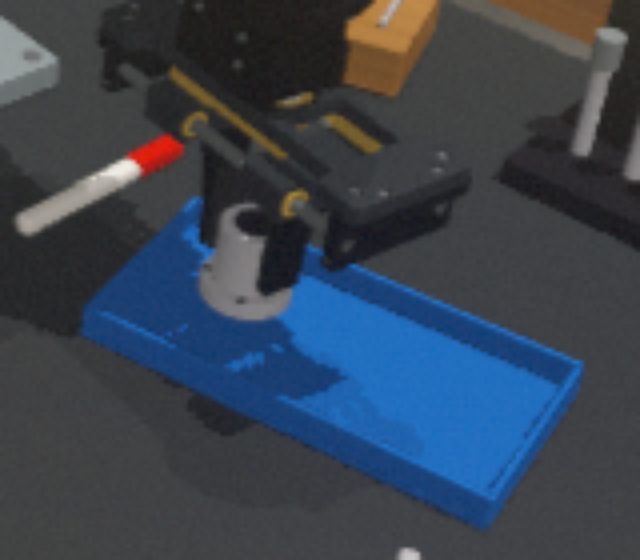

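Emit:
jog_arm(rows=[{"jaw": 0.4,"dx": 0,"dy": 0,"dz": 0.01,"ax": 0,"ay": 0,"az": 0},{"jaw": 0.4,"dx": 0,"dy": 0,"dz": 0.016,"ax": 0,"ay": 0,"az": 0},{"jaw": 0.4,"dx": 0,"dy": 0,"dz": 0.018,"ax": 0,"ay": 0,"az": 0},{"jaw": 0.4,"dx": 0,"dy": 0,"dz": 0.018,"ax": 0,"ay": 0,"az": 0}])

```text
time: 4.58
position: [0.5856, -0.3013, 0.0246]
eef_rot: [[-0.241, -0.97, 0.0], [-0.97, 0.241, -0.0], [0.0, -0.0, -1.0]]
force: [0.8, -1.1, -2.4]
grip_width: 0.0354
```

Emit:
jog_arm(rows=[{"jaw": 0.4,"dx": 0,"dy": 0,"dz": 0.0015,"ax": 0,"ay": 0,"az": 0},{"jaw": 0.4,"dx": 0,"dy": 0,"dz": 0.003,"ax": 0,"ay": 0,"az": 0},{"jaw": 0.4,"dx": 0,"dy": 0,"dz": 0.0035,"ax": 0,"ay": 0,"az": 0}])

```text
time: 4.95
position: [0.5859, -0.3014, 0.024]
eef_rot: [[-0.241, -0.971, 0.001], [-0.971, 0.241, -0.001], [0.001, -0.001, -1.0]]
force: [-5.0, 3.0, 11.6]
grip_width: 0.0351
```

```bash
python3 mv.py .587,-.30,.12 .652,-.037,.12 .652,-.037,.040
```

```text
t 4.95 pos [ 0.5859 -0.3014  0.024 ] yaw -103.92 j [-0.23  0.63 -0.13  0.   -0.82  1.56] F [-5.   3.  11.6] w 0.0351
.587,-.30,.12 -> d [-0.0016 -0.0008 -0.096 ] a [-0.1 -0.   0. ] dist 0.096
.652,-.037,.12 -> d [-0.2725 -0.0007 -0.0962] a [-0.1 -0.   0. ] dist 0.289
.652,-.037,.040 -> d [-0.2725 -0.0006 -0.0162] a [-0.1 -0.   0. ] dist 0.273
```

Emit:
jog_arm(rows=[{"jaw": -0.2,"dx": 0,"dy": 0,"dz": 0,"ax": 0,"ay": 0,"az": 0},{"jaw": -0.2,"dx": 0,"dy": 0,"dz": 0,"ax": 0,"ay": 0,"az": 0},{"jaw": -0.2,"dx": 0,"dy": 0,"dz": -0.05,"ax": 0,"ay": 0,"az": 0},{"jaw": -0.2,"dx": 0,"dy": 0,"dz": -0.1,"ax": 0,"ay": 0,"az": 0},{"jaw": -0.2,"dx": -0.06,"dy": 0,"dz": -0.1,"ax": 0,"ay": 0,"az": 0},{"jaw": -0.2,"dx": -0.12,"dy": 0,"dz": -0.1,"ax": 0,"ay": 0,"az": 0},{"jaw": -0.2,"dx": -0.18,"dy": 0,"dz": -0.1,"ax": 0,"ay": 0,"az": 0},{"jaw": -0.2,"dx": -0.24,"dy": 0,"dz": -0.1,"ax": 0,"ay": 0,"az": 0},{"jaw": -0.2,"dx": -0.272,"dy": 0,"dz": -0.1,"ax": 0,"ay": 0,"az": 0},{"jaw": -0.2,"dx": -0.272,"dy": 0,"dz": -0.1,"ax": 0,"ay": 0,"az": 0},{"jaw": -0.2,"dx": -0.272,"dy": 0,"dz": -0.1,"ax": 0,"ay": 0,"az": 0}])

```text
time: 6.32
position: [0.651, -0.0377, 0.1207]
eef_rot: [[-0.242, -0.97, -0.001], [-0.97, 0.242, -0.0], [0.0, 0.001, -1.0]]
force: [0.6, -0.6, -0.5]
grip_width: 0.0524
```

```bash
python3 mv.py  .652,-.037,.038 .652,-.037,.12; python3 -c "
from h import *
t=snap('side','s3.png')
for a in (0,45): pass
R=proj('side',[.5862,-.3013,.05]);print(R)
g=t[int(R[1])-10:int(R[1])+14:6,int(R[0])-12:int(R[0])+12:6].mean(2).astype(int);print(g)"
```

```text
t 6.33 pos [ 0.651  -0.0377  0.1207] yaw -103.98 j [ 0.19  0.51 -0.05  0.   -1.01  1.14] F [ 0.6 -0.6 -0.5] w 0.0524
.652,-.037,.038 -> d [-0.0009 -0.0008  0.0827] a [ 0. -0. -0.] dist 0.083
.652,-.037,.12 -> d [-0.0009 -0.0008  0.0007] a [ 0. -0. -0.] dist 0.001
[433.93075072 251.62041722]
[[ 90  70  72  75]
 [101  82 138  81]
 [121 193  50 204]
 [120 124 139 146]]
```

Emit:
jog_arm(rows=[{"jaw": -0.2,"dx": 0,"dy": 0,"dz": 0.05,"ax": 0,"ay": 0,"az": 0},{"jaw": -0.2,"dx": 0,"dy": 0,"dz": 0.081,"ax": 0,"ay": 0,"az": 0},{"jaw": -0.2,"dx": 0,"dy": 0,"dz": 0.081,"ax": 0,"ay": 0,"az": 0},{"jaw": 0.4,"dx": 0,"dy": 0,"dz": 0.081,"ax": 0,"ay": 0,"az": 0},{"jaw": 0.4,"dx": 0,"dy": 0,"dz": 0.081,"ax": 0,"ay": 0,"az": 0},{"jaw": 0.4,"dx": 0,"dy": 0,"dz": 0.081,"ax": 0,"ay": 0,"az": 0},{"jaw": 0.4,"dx": 0,"dy": 0,"dz": 0.081,"ax": 0,"ay": 0,"az": 0}])

```text
time: 7.25
position: [0.6522, -0.0377, 0.0421]
eef_rot: [[-0.241, -0.971, 0.003], [-0.971, 0.241, -0.001], [-0.0, -0.003, -1.0]]
force: [-1.1, -2.4, 5.7]
grip_width: 0.0352
```

```bash
python3 mv.py  .652,-.037,.12 .600,-.397,.12 .600,-.397,.026
```

```text
t 7.25 pos [ 0.6522 -0.0377  0.0421] yaw -103.94 j [ 0.19  0.6  -0.13  0.   -0.84  1.14] F [-1.1 -2.4  5.7] w 0.0352
.652,-.037,.12 -> d [-0.0006  0.0002 -0.0779] a [-0.2  0.  -0. ] dist 0.078
.600,-.397,.12 -> d [ 0.3613 -0.0361 -0.0779] a [-0.2  0.  -0. ] dist 0.371
.600,-.397,.026 -> d [ 0.3613 -0.0358  0.0161] a [-0.2  0.  -0. ] dist 0.363
```

Emit:
jog_arm(rows=[{"jaw": 0.4,"dx": 0,"dy": 0,"dz": -0.06,"ax": 0,"ay": 0,"az": 0},{"jaw": 0.4,"dx": 0,"dy": 0,"dz": -0.08,"ax": 0,"ay": 0,"az": 0},{"jaw": 0.4,"dx": 0.06,"dy": -0.006,"dz": -0.08,"ax": 0,"ay": 0,"az": 0},{"jaw": 0.4,"dx": 0.12,"dy": -0.012,"dz": -0.08,"ax": 0,"ay": 0,"az": 0},{"jaw": 0.4,"dx": 0.18,"dy": -0.018,"dz": -0.08,"ax": 0,"ay": 0,"az": 0},{"jaw": 0.4,"dx": 0.24,"dy": -0.024,"dz": -0.08,"ax": 0,"ay": 0,"az": 0},{"jaw": 0.4,"dx": 0.3,"dy": -0.03,"dz": -0.08,"ax": 0,"ay": 0,"az": 0},{"jaw": 0.4,"dx": 0.36,"dy": -0.035,"dz": -0.08,"ax": 0,"ay": 0,"az": 0},{"jaw": 0.4,"dx": 0.362,"dy": -0.036,"dz": -0.06,"ax": 0,"ay": 0,"az": 0},{"jaw": 0.4,"dx": 0.362,"dy": -0.036,"dz": -0.02,"ax": 0,"ay": 0,"az": 0},{"jaw": 0.4,"dx": 0.362,"dy": -0.036,"dz": 0.005,"ax": 0,"ay": 0,"az": 0},{"jaw": 0.4,"dx": 0.362,"dy": -0.036,"dz": 0.01,"ax": 0,"ay": 0,"az": 0}])

```text
time: 8.75
position: [0.597, -0.3953, 0.0267]
eef_rot: [[-0.241, -0.97, -0.006], [-0.97, 0.241, 0.003], [-0.002, 0.007, -1.0]]
force: [-0.3, -0.2, -2.5]
grip_width: 0.0351
```

Emit:
jog_arm(rows=[{"jaw": 0.4,"dx": 0,"dy": 0,"dz": 0,"ax": 0,"ay": 0,"az": 0},{"jaw": 0.4,"dx": 0,"dy": 0,"dz": 0,"ax": 0,"ay": 0,"az": 0}])

```text
time: 9.0
position: [0.5999, -0.3974, 0.0316]
eef_rot: [[-0.241, -0.971, 0.003], [-0.971, 0.241, -0.001], [0.0, -0.003, -1.0]]
force: [0.7, 0.5, -2.0]
grip_width: 0.035
```

Emit:
jog_arm(rows=[{"jaw": 0.4,"dx": 0,"dy": 0,"dz": 0.004,"ax": 0,"ay": 0,"az": 0},{"jaw": 0.4,"dx": 0,"dy": 0,"dz": 0.006,"ax": 0,"ay": 0,"az": 0},{"jaw": 0.4,"dx": 0,"dy": 0,"dz": 0.007,"ax": 0,"ay": 0,"az": 0},{"jaw": 0.4,"dx": 0,"dy": 0,"dz": 0.007,"ax": 0,"ay": 0,"az": 0}])

```text
time: 9.5
position: [0.5993, -0.3974, 0.0261]
eef_rot: [[-0.241, -0.971, 0.001], [-0.971, 0.241, -0.001], [0.001, -0.002, -1.0]]
force: [-2.3, 4.0, 7.3]
grip_width: 0.0353
```

```bash
python3 mv.py .597,.351,.12,-5.5 .597,.351,.12,174.5
```

```text
t 9.5 pos [ 0.5993 -0.3974  0.0261] yaw -103.93 j [-0.36  0.71  0.05  0.   -0.91  1.69] F [-2.3  4.   7.3] w 0.0353
.597,.351,.12,-5.5 -> d [-0.7258  0.1822 -0.0947] a [ -0.   -0.1 -98.4] dist 0.754
.597,.351,.12,174.5 -> d [-0.7258  0.1822 -0.0947] a [-0.1  0.  81.6] dist 0.754
```

Emit:
jog_arm(rows=[{"jaw": -0.2,"dx": 0,"dy": 0,"dz": 0,"ax": 0,"ay": 0,"az": 0},{"jaw": -0.2,"dx": 0,"dy": 0,"dz": 0,"ax": 0,"ay": 0,"az": 0},{"jaw": -0.2,"dx": 0,"dy": 0,"dz": -0.05,"ax": 0,"ay": 0,"az": 0},{"jaw": -0.2,"dx": 0,"dy": 0,"dz": -0.1,"ax": 0,"ay": 0,"az": 0},{"jaw": -0.2,"dx": -0.06,"dy": 0.015,"dz": -0.125,"ax": 0,"ay": 0,"az": 10},{"jaw": -0.2,"dx": -0.12,"dy": 0.03,"dz": -0.125,"ax": 0,"ay": 0,"az": 20},{"jaw": -0.2,"dx": -0.18,"dy": 0.045,"dz": -0.125,"ax": 0,"ay": 0,"az": 30},{"jaw": -0.2,"dx": -0.24,"dy": 0.06,"dz": -0.125,"ax": 0,"ay": 0,"az": 40},{"jaw": -0.2,"dx": -0.3,"dy": 0.075,"dz": -0.125,"ax": 0,"ay": 0,"az": 50},{"jaw": -0.2,"dx": -0.36,"dy": 0.09,"dz": -0.125,"ax": 0,"ay": 0,"az": 60},{"jaw": -0.2,"dx": -0.42,"dy": 0.105,"dz": -0.125,"ax": 0,"ay": 0,"az": 70},{"jaw": -0.2,"dx": -0.48,"dy": 0.12,"dz": -0.125,"ax": 0,"ay": 0,"az": 80}])

```text
time: 11.0
position: [0.5983, 0.0917, 0.1482]
eef_rot: [[-0.998, 0.071, 0.001], [0.071, 0.998, 0.0], [-0.001, 0.0, -1.0]]
force: [-0.1, 0.0, 0.4]
grip_width: 0.0522
```

```bash
python3 -c "
from h import *
t=snap('side','s4.png');a=cv2.resize(t[225:325,380:530],None,fx=3,fy=3)
cv2.imwrite('pics/s4c.png',a)"; python3 mv.py .597,.351,.12,174.5
```

```text
t 11.05 pos [0.5989 0.0981 0.1482] yaw 175.91 j [ 0.43  0.41 -0.14 -0.   -1.01 -0.5 ] F [0.4 1.4 0.2] w 0.0521
.597,.351,.12,174.5 -> d [0.02   0.2521 0.0287] a [0.1 0.1 1.4] dist 0.255
```

View pics/s4c.png

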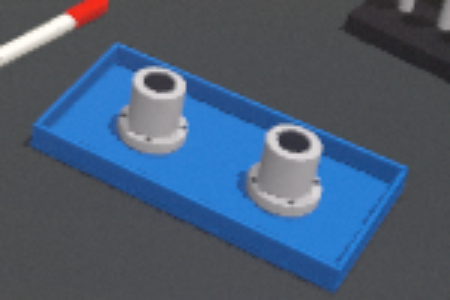

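Emit:
jog_arm(rows=[{"jaw": -0.2,"dx": 0.02,"dy": 0.06,"dz": 0.02,"ax": 0,"ay": 0,"az": 1.4},{"jaw": -0.2,"dx": 0.02,"dy": 0.12,"dz": 0.02,"ax": 0,"ay": 0,"az": 1.4},{"jaw": -0.2,"dx": 0.02,"dy": 0.18,"dz": 0.02,"ax": 0,"ay": 0,"az": 1.4},{"jaw": -0.2,"dx": 0.02,"dy": 0.24,"dz": 0.02,"ax": 0,"ay": 0,"az": 1.4},{"jaw": -0.2,"dx": 0.02,"dy": 0.252,"dz": 0.03,"ax": 0,"ay": 0,"az": 1.4},{"jaw": -0.2,"dx": 0.02,"dy": 0.252,"dz": 0.06,"ax": 0,"ay": 0,"az": 1.4},{"jaw": -0.2,"dx": 0.02,"dy": 0.252,"dz": 0.06,"ax": 0,"ay": 0,"az": 1.4}])

```text
time: 11.92
position: [0.5929, 0.3406, 0.0848]
eef_rot: [[-0.996, 0.09, -0.006], [0.09, 0.996, -0.004], [0.005, -0.005, -1.0]]
force: [-0.4, -0.5, 0.1]
grip_width: 0.052
```

```bash
python3 -c "
from h import *
t=snap('side','s5.png');a=cv2.resize(t[100:220,170:330],None,fx=4,fy=4)
cv2.imwrite('pics/s5c.png',a)"; python3 mv.py .597,.351,.024,174.5
```

```text
t 11.97 pos [0.5942 0.3412 0.0869] yaw 174.85 j [ 0.76  0.6   0.01  0.   -0.98 -0.85] F [0.4 0.8 1. ] w 0.052
.597,.351,.024,174.5 -> d [-0.002   0.0102  0.0628] a [-0.2 -0.1  0.4] dist 0.064
```

View pics/s5c.png

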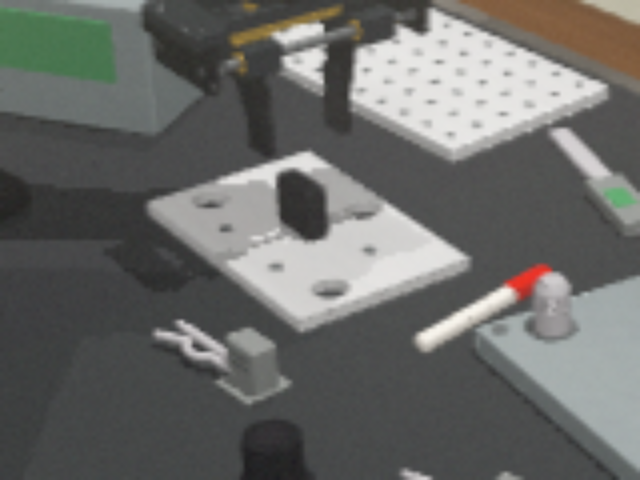

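Emit:
jog_arm(rows=[{"jaw": -0.2,"dx": 0,"dy": 0,"dz": 0.01,"ax": 0,"ay": 0,"az": 0},{"jaw": -0.2,"dx": 0,"dy": 0,"dz": 0.01,"ax": 0,"ay": 0,"az": 0},{"jaw": -0.2,"dx": 0,"dy": 0,"dz": 0.01,"ax": 0,"ay": 0,"az": 0}])

```text
time: 12.35
position: [0.595, 0.3425, 0.0787]
eef_rot: [[-0.996, 0.089, 0.001], [0.089, 0.996, 0.001], [-0.001, 0.001, -1.0]]
force: [0.1, 0.3, -0.4]
grip_width: 0.052
```

```bash
python3 mv.py .597,.351,.022,174.6
```

```text
t 12.35 pos [0.595  0.3425 0.0787] yaw 174.87 j [ 0.76  0.6  -0.    0.   -0.96 -0.85] F [ 0.1  0.3 -0.4] w 0.052
.597,.351,.022,174.6 -> d [-0.0012  0.0086  0.0567] a [0.  0.  0.3] dist 0.057
```

Emit:
jog_arm(rows=[{"jaw": -0.2,"dx": -0.001,"dy": 0.0085,"dz": 0.02,"ax": 0,"ay": 0,"az": 0.3},{"jaw": -0.2,"dx": -0.001,"dy": 0.0085,"dz": 0.057,"ax": 0,"ay": 0,"az": 0.3},{"jaw": -0.2,"dx": -0.001,"dy": 0.0085,"dz": 0.057,"ax": 0,"ay": 0,"az": 0.3},{"jaw": 0.8,"dx": -0.001,"dy": 0.0085,"dz": 0.057,"ax": 0,"ay": 0,"az": 0.3},{"jaw": 0.8,"dx": -0.001,"dy": 0.0085,"dz": 0.057,"ax": 0,"ay": 0,"az": 0.3},{"jaw": 0.8,"dx": -0.001,"dy": 0.0085,"dz": 0.057,"ax": 0,"ay": 0,"az": 0.3},{"jaw": 0.8,"dx": -0.001,"dy": 0.0085,"dz": 0.057,"ax": 0,"ay": 0,"az": 0.3},{"jaw": 0.8,"dx": -0.001,"dy": 0.0085,"dz": 0.057,"ax": 0,"ay": 0,"az": 0.3}], newtons=60)

```text
time: 13.35
position: [0.5957, 0.3511, 0.0218]
eef_rot: [[-0.996, 0.094, -0.001], [0.094, 0.996, -0.0], [0.001, -0.0, -1.0]]
force: [-3.8, 0.5, 4.0]
grip_width: 0.0176
```

```bash
python3 mv.py .6386,.0292,.13,169.3
```

```text
t 13.35 pos [0.5957 0.3511 0.0218] yaw 174.59 j [ 0.77  0.67 -0.03 -0.   -0.86 -0.86] F [-3.8  0.5  4. ] w 0.0176
.6386,.0292,.13,169.3 -> d [-0.0729 -0.3165 -0.1083] a [-0.  -0.   5.3] dist 0.342
```

Emit:
jog_arm(rows=[{"jaw": 0.8,"dx": 0,"dy": 0,"dz": -0.05,"ax": 0,"ay": 0,"az": 0},{"jaw": 0.8,"dx": 0,"dy": 0,"dz": -0.1,"ax": 0,"ay": 0,"az": 0},{"jaw": 0.8,"dx": -0.01,"dy": -0.05,"dz": -0.108,"ax": 0,"ay": 0,"az": 1},{"jaw": 0.8,"dx": -0.022,"dy": -0.1,"dz": -0.108,"ax": 0,"ay": 0,"az": 2},{"jaw": 0.8,"dx": -0.034,"dy": -0.15,"dz": -0.108,"ax": 0,"ay": 0,"az": 3},{"jaw": 0.8,"dx": -0.046,"dy": -0.2,"dz": -0.108,"ax": 0,"ay": 0,"az": 4},{"jaw": 0.8,"dx": -0.058,"dy": -0.25,"dz": -0.108,"ax": 0,"ay": 0,"az": 5},{"jaw": 0.8,"dx": -0.069,"dy": -0.3,"dz": -0.108,"ax": 0,"ay": 0,"az": 5.3},{"jaw": 0.8,"dx": -0.072,"dy": -0.316,"dz": -0.108,"ax": 0,"ay": 0,"az": 5.3},{"jaw": 0.8,"dx": -0.072,"dy": -0.316,"dz": -0.108,"ax": 0,"ay": 0,"az": 5.3},{"jaw": 0.8,"dx": -0.072,"dy": -0.316,"dz": -0.108,"ax": 0,"ay": 0,"az": 5.3},{"jaw": 0.8,"dx": -0.072,"dy": -0.316,"dz": -0.108,"ax": 0,"ay": 0,"az": 5.3}])

```text
time: 14.85
position: [0.6381, 0.0309, 0.1286]
eef_rot: [[-0.983, 0.184, -0.001], [0.184, 0.983, 0.0], [0.001, 0.0, -1.0]]
force: [-0.1, 0.2, -6.8]
grip_width: 0.0174
```

```bash
python3 mv.py .6375,.0296,.075,169.3; python3 -c "
from h import *
t=snap('top','t6.png')
cv2.imwrite('pics/t6c.png',cv2.resize(t[95:215,230:380],None,fx=5,fy=5))
snap('side','s6.png')
s=robot.observe();z=s['position'][2]-.0218;print(z)
g=cv2.cvtColor(t,cv2.COLOR_BGR2GRAY);m=soft(g,100,240)
print(fit('top',m,PLATE,(.6386,.0292,-10.7),z=z,pad=62))
"
```

```text
t 14.85 pos [0.6381 0.0309 0.1286] yaw 169.38 j [ 0.3   0.48 -0.08 -0.   -1.01 -0.49] F [-0.1  0.2 -6.8] w 0.0174
.6375,.0296,.075,169.3 -> d [ 0.0003 -0.0014  0.0536] a [ 0.  -0.   0.1] dist 0.054
0.10713595469302566
(array([  0.64034357,   0.02811807, -11.45096293]), np.float64(3562.685305326419))
```

View pics/t6c.png

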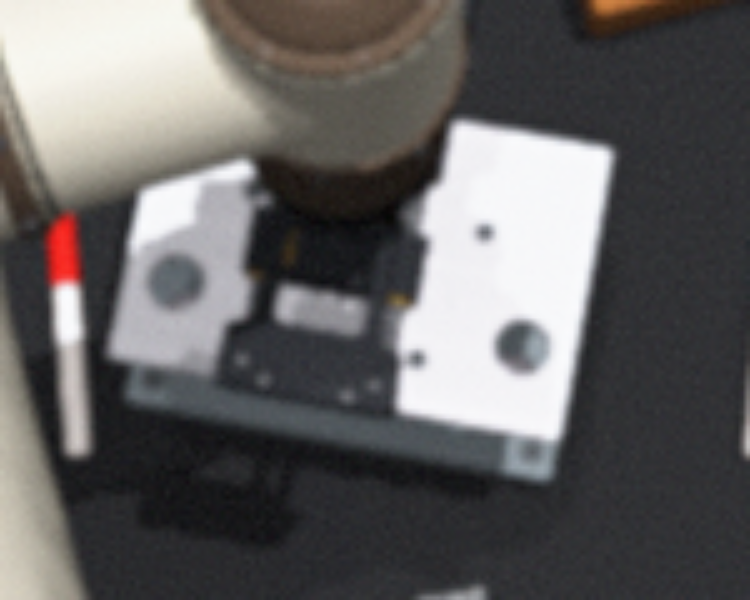

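```bash
python3 -c "
from h import *
def rig(mod,obs):
    m=np.array(mod)/1000.;o=np.array(obs)[:,:2];mc,oc=m.mean(0),o.mean(0)
    H=(m-mc).T@(o-oc);th=np.arctan2(H[0,1]-H[1,0],H[0,0]+H[1,1]);R=np.array([[np.cos(th),-np.sin(th)],[np.sin(th),np.cos(th)]])
    t=oc-R@mc;return t.round(4),np.degrees(th).round(2),((o-(m@R.T+t))*1000).round(1).tolist()
c=lambda u,v,s,x,y,z:ray('top',(u+.5)/s-.5+x,(v+.5)/s-.5+y,z)
z=.1068+.01
print('plate',rig([(-30,82),(-30,-82),(70,-106),(-70,-106),(-70,106)],[c(u,v,5,230,95,z) for u,v in((176,280),(523,347),(614,150),(560,438),(108,360))]))
b=[c(u,v,4,230,110,.02) for u,v in((147,42),(481,104),(440,325),(100,262))]
b2=[c(u,v,5,230,95,.02) for u,v in((127,400),(553,478))]
print('base',rig([(73,110),(73,-110),(-73,-110),(-73,110)],b))
M=[(73,110),(73,-110)]
print('base pins',rig([(-30,82),(-30,-82),(50,0)],[c(u,v,4,230,110,.0555) for u,v in((152,190),(412,238),(306,92))]))
"
```

```text
plate (array([0.6383, 0.0288]), np.float64(-10.33), [[1.4, 0.6], [-0.4, 0.2], [0.0, -1.3], [0.5, -0.3], [-1.6, 0.7]])
base (array([0.6364, 0.0293]), np.float64(-10.56), [[0.1, -0.7], [0.3, 0.2], [0.1, 0.5], [-0.5, 0.0]])
base pins (array([0.6374, 0.0292]), np.float64(-10.47), [[0.3, -0.4], [0.6, 0.3], [-0.9, 0.0]])
```

Emit:
jog_arm(rows=[{"jaw": 0.8,"dx": 0.0013,"dy": 0,"dz": 0.035,"ax": 0,"ay": 0,"az": 0},{"jaw": 0.8,"dx": 0.0013,"dy": 0,"dz": 0.05,"ax": 0,"ay": 0,"az": 0},{"jaw": 0.8,"dx": 0.0013,"dy": 0,"dz": 0.055,"ax": 0,"ay": 0,"az": 0},{"jaw": 0.8,"dx": 0.0013,"dy": 0,"dz": 0.059,"ax": 0,"ay": 0,"az": 0},{"jaw": 0.8,"dx": 0.0013,"dy": 0,"dz": 0.062,"ax": 0,"ay": 0,"az": 0}])

```text
time: 15.58
position: [0.6377, 0.0301, 0.0678]
eef_rot: [[-0.983, 0.186, 0.002], [0.186, 0.983, 0.0], [-0.002, 0.001, -1.0]]
force: [-1.0, 0.1, -6.7]
grip_width: 0.0177
```

Emit:
jog_arm(rows=[{"jaw": 0.8,"dx": 0,"dy": 0,"dz": 0.008,"ax": 0,"ay": 0,"az": 0},{"jaw": 0.8,"dx": 0,"dy": 0,"dz": 0.016,"ax": 0,"ay": 0,"az": 0},{"jaw": 0.8,"dx": 0,"dy": 0,"dz": 0.022,"ax": 0,"ay": 0,"az": 0},{"jaw": 0.8,"dx": 0,"dy": 0,"dz": 0.025,"ax": 0,"ay": 0,"az": 0},{"jaw": 0.8,"dx": 0,"dy": 0,"dz": 0.025,"ax": 0,"ay": 0,"az": 0}])

```text
time: 16.2
position: [0.6372, 0.0299, 0.042]
eef_rot: [[-0.983, 0.186, 0.0], [0.186, 0.983, 0.0], [-0.0, 0.0, -1.0]]
force: [0.3, -0.0, -8.1]
grip_width: 0.0174
```

Emit:
jog_arm(rows=[{"jaw": 0.8,"dx": 0,"dy": 0,"dz": 0.0015,"ax": 0,"ay": 0,"az": 0},{"jaw": 0.8,"dx": 0,"dy": 0,"dz": 0.002,"ax": 0,"ay": 0,"az": 0},{"jaw": 0.25,"dx": 0,"dy": 0,"dz": 0.002,"ax": 0,"ay": 0,"az": 0},{"jaw": 0.25,"dx": 0,"dy": 0,"dz": 0.002,"ax": 0,"ay": 0,"az": 0},{"jaw": 0.25,"dx": 0,"dy": 0,"dz": -0.03,"ax": 0,"ay": 0,"az": 0},{"jaw": 0.25,"dx": 0,"dy": 0,"dz": -0.08,"ax": 0,"ay": 0,"az": 0},{"jaw": 0.25,"dx": 0.1,"dy": -0.06,"dz": -0.1,"ax": 0,"ay": 0,"az": 0},{"jaw": 0.25,"dx": 0.16,"dy": -0.12,"dz": -0.1,"ax": 0,"ay": 0,"az": 0},{"jaw": 0.25,"dx": 0.16,"dy": -0.18,"dz": -0.1,"ax": 0,"ay": 0,"az": 0},{"jaw": 0.25,"dx": 0.16,"dy": -0.24,"dz": -0.1,"ax": 0,"ay": 0,"az": 0},{"jaw": 0.25,"dx": 0.16,"dy": -0.3,"dz": -0.1,"ax": 0,"ay": 0,"az": 0},{"jaw": 0.25,"dx": 0.16,"dy": -0.3,"dz": -0.1,"ax": 0,"ay": 0,"az": 0}])

```text
time: 17.7
position: [0.4239, -0.2372, 0.143]
eef_rot: [[-0.983, 0.186, 0.003], [0.186, 0.983, -0.001], [-0.003, -0.0, -1.0]]
force: [1.2, -0.3, 0.6]
grip_width: 0.033
```

```bash
cat > look.py <<'E'
import sys
from h import *
n=sys.argv[1]
t=snap("top",n+"t.png");s=snap("side",n+"s.png")
cv2.imwrite("pics/"+n+"c.png",np.vstack([cv2.resize(t[115:250,180:420],None,fx=2.5,fy=2.5),cv2.resize(s[130:290,190:390],(600,480))[:260*1+0]]) if 0 else np.vstack([cv2.resize(t[110:255,180:420],None,fx=2.5,fy=2.5),cv2.resize(s[160:250,200:410],None,fx=600/210,fy=600/210)[:237]]))
g=cv2.cvtColor(t,cv2.COLOR_BGR2GRAY);m=soft(g,45,130)
for a in sys.argv[2:]:
    x,y,w=map(float,a.split(","));u,v=proj("top",[x,y+.03,.02]).astype(int)
    k=np.zeros_like(m);k[v-22:v+22,u-40:u+40]=m[v-22:v+22,u-40:u+40]
    r,f=fit("top",k,CLIP,(x,y,w),pad=45);print(a,r.round(4),round(f,1))
E
python3 mv.py; python3 look.py a .4556,.2189,89.5 .4715,-.0166,100.6 .4574,-.2094,100.9
```

```text
t 17.7 pos [ 0.4239 -0.2372  0.143 ] yaw 169.29 j [-0.17  0.23 -0.44  0.   -0.9  -0.01] F [ 1.2 -0.3  0.6] w 0.033
.4556,.2189,89.5 [ 0.4561  0.2189 89.8901] 49.1
.4715,-.0166,100.6 [ 4.70100e-01 -1.11000e-02  1.00432e+02] 757.6
.4574,-.2094,100.9 [ 0.4737 -0.1881 90.3924] 2599.7
```

View pics/ac.png

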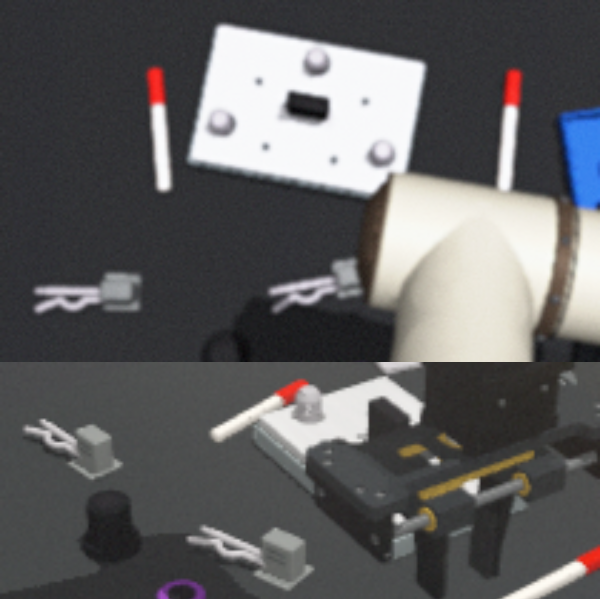

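```bash
python3 mv.py .4715,-.0166,.09,190.6
```

```text
t 17.8 pos [ 0.4231 -0.2388  0.1425] yaw 168.95 j [-0.18  0.23 -0.44  0.   -0.9  -0.02] F [ 0.5 -0.8  0.1] w 0.0327
.4715,-.0166,.09,190.6 -> d [-0.0049  0.2274  0.0524] a [ -0.1   0.1 -21.6] dist 0.233
```

Emit:
jog_arm(rows=[{"jaw": -0.2,"dx": 0,"dy": 0.06,"dz": 0.01,"ax": 0,"ay": 0,"az": -7},{"jaw": -0.2,"dx": -0.002,"dy": 0.12,"dz": 0.02,"ax": 0,"ay": 0,"az": -14},{"jaw": -0.2,"dx": -0.004,"dy": 0.18,"dz": 0.04,"ax": 0,"ay": 0,"az": -21.3},{"jaw": -0.2,"dx": -0.005,"dy": 0.226,"dz": 0.052,"ax": 0,"ay": 0,"az": -21.3},{"jaw": -0.2,"dx": -0.005,"dy": 0.226,"dz": 0.052,"ax": 0,"ay": 0,"az": -21.3},{"jaw": -0.2,"dx": -0.005,"dy": 0.226,"dz": 0.052,"ax": 0,"ay": 0,"az": -21.3}])

```text
time: 18.55
position: [0.4712, -0.0136, 0.0903]
eef_rot: [[-0.983, -0.185, 0.001], [-0.185, 0.983, 0.0], [-0.001, -0.0, -1.0]]
force: [0.7, -0.7, 0.1]
grip_width: 0.052
```

```bash
python3 mv.py .4715,-.0166,.013,190.6;python3 -c "
from h import *
s=snap('side','s7.png');cv2.imwrite('pics/s7c.png',cv2.resize(s[150:260,230:380],None,fx=4,fy=4))"
```

```text
t 18.55 pos [ 0.4712 -0.0136  0.0903] yaw -169.35 j [ 0.32  0.28 -0.54  0.   -0.75 -0.13] F [ 0.7 -0.7  0.1] w 0.052
.4715,-.0166,.013,190.6 -> d [ 0.0003 -0.003   0.0773] a [-0.   0.   0.1] dist 0.077
```

View pics/s7c.png

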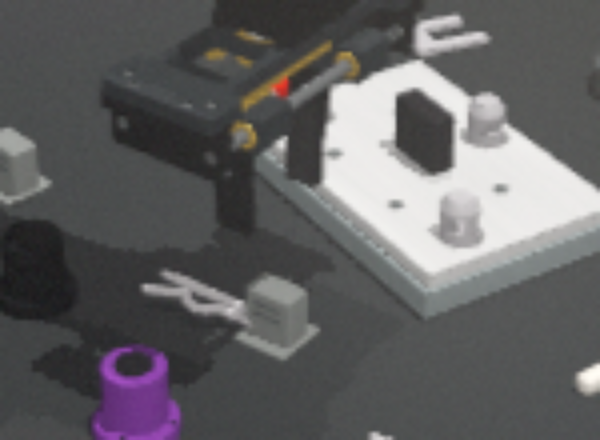

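Emit:
jog_arm(rows=[{"jaw": -0.2,"dx": 0,"dy": -0.003,"dz": 0.03,"ax": 0,"ay": 0,"az": 0},{"jaw": -0.2,"dx": 0,"dy": -0.003,"dz": 0.065,"ax": 0,"ay": 0,"az": 0},{"jaw": -0.2,"dx": 0,"dy": -0.003,"dz": 0.077,"ax": 0,"ay": 0,"az": 0},{"jaw": -0.2,"dx": 0,"dy": -0.003,"dz": 0.077,"ax": 0,"ay": 0,"az": 0},{"jaw": 0.8,"dx": 0,"dy": -0.003,"dz": 0.077,"ax": 0,"ay": 0,"az": 0},{"jaw": 0.8,"dx": 0,"dy": -0.003,"dz": 0.077,"ax": 0,"ay": 0,"az": 0},{"jaw": 0.8,"dx": 0,"dy": -0.003,"dz": 0.077,"ax": 0,"ay": 0,"az": 0},{"jaw": 0.8,"dx": 0,"dy": -0.003,"dz": 0.077,"ax": 0,"ay": 0,"az": 0},{"jaw": 0.8,"dx": 0,"dy": -0.003,"dz": 0.077,"ax": 0,"ay": 0,"az": 0}], newtons=40)

```text
time: 19.73
position: [0.4712, -0.017, 0.0133]
eef_rot: [[-0.983, -0.184, -0.0], [-0.184, 0.983, -0.0], [0.0, -0.0, -1.0]]
force: [-1.4, 1.0, 4.2]
grip_width: 0.0197
```

```bash
cat > bs.py <<'E'
# base-frame coords (mm) -> world
import sys,numpy as np
from scipy.spatial.transform import Rotation as Rt
for a in sys.argv[1:]:
    p=[float(k)/1000 for k in a.split(",")];print(a,(Rt.from_euler('z',-10.55,degrees=True).apply([*p,0])[:2]+[.6372,.0294]).round(4))
E
python3 bs.py 50,-48 50,-112; python3 mv.py
```

```text
50,-48 [ 0.6776 -0.0269]
50,-112 [ 0.6658 -0.0899]
t 19.73 pos [ 0.4712 -0.017   0.0133] yaw -169.4 j [ 0.31  0.41 -0.61  0.   -0.55 -0.12] F [-1.4  1.   4.2] w 0.0197
```

```bash
python3 mv.py .6658,-.0899,.10,169.45 .6658,-.0899,.0458,169.45
```

```text
t 19.73 pos [ 0.4712 -0.017   0.0133] yaw -169.4 j [ 0.31  0.41 -0.61  0.   -0.55 -0.12] F [-1.4  1.   4.2] w 0.0197
.6658,-.0899,.10,169.45 -> d [-0.1778 -0.1074 -0.0868] a [-0.  -0.  21.1] dist 0.225
.6658,-.0899,.0458,169.45 -> d [-0.1778 -0.1074 -0.0326] a [-0.  -0.  21.1] dist 0.21
```

Emit:
jog_arm(rows=[{"jaw": 0.8,"dx": 0,"dy": 0,"dz": -0.04,"ax": 0,"ay": 0,"az": 0},{"jaw": 0.8,"dx": 0,"dy": 0,"dz": -0.087,"ax": 0,"ay": 0,"az": 0},{"jaw": 0.8,"dx": -0.045,"dy": -0.027,"dz": -0.087,"ax": 0,"ay": 0,"az": 6},{"jaw": 0.8,"dx": -0.09,"dy": -0.054,"dz": -0.087,"ax": 0,"ay": 0,"az": 12},{"jaw": 0.8,"dx": -0.135,"dy": -0.081,"dz": -0.087,"ax": 0,"ay": 0,"az": 18},{"jaw": 0.8,"dx": -0.178,"dy": -0.1075,"dz": -0.087,"ax": 0,"ay": 0,"az": 21},{"jaw": 0.8,"dx": -0.178,"dy": -0.1075,"dz": -0.087,"ax": 0,"ay": 0,"az": 21},{"jaw": 0.8,"dx": -0.178,"dy": -0.1075,"dz": -0.05,"ax": 0,"ay": 0,"az": 21},{"jaw": 0.8,"dx": -0.178,"dy": -0.1075,"dz": -0.033,"ax": 0,"ay": 0,"az": 21},{"jaw": 0.8,"dx": -0.178,"dy": -0.1075,"dz": -0.033,"ax": 0,"ay": 0,"az": 21},{"jaw": 0.8,"dx": -0.178,"dy": -0.1075,"dz": -0.033,"ax": 0,"ay": 0,"az": 21}])

```text
time: 21.1
position: [0.6663, -0.0897, 0.0467]
eef_rot: [[-0.984, 0.18, 0.001], [0.18, 0.984, 0.0], [-0.001, 0.0, -1.0]]
force: [0.2, 1.0, -0.3]
grip_width: 0.0197
```

```bash
python3 mv.py .6658,-.0899,.0458,169.45 .6776,-.0269,.0458,169.45;python3 -c "
from h import *
s=snap('side','s8.png');cv2.imwrite('pics/s8c.png',cv2.resize(s[130:250,260:410],None,fx=5,fy=5))"
```

```text
t 21.1 pos [ 0.6663 -0.0897  0.0467] yaw 169.62 j [ 0.11  0.62 -0.07  0.   -0.88 -0.29] F [ 0.2  1.  -0.3] w 0.0197
.6658,-.0899,.0458,169.45 -> d [ 0.0005 -0.0003  0.0009] a [0.  0.  0.2] dist 0.001
.6776,-.0269,.0458,169.45 -> d [0.0002 0.0638 0.0009] a [0.  0.  0.2] dist 0.064
```

View pics/s8c.png

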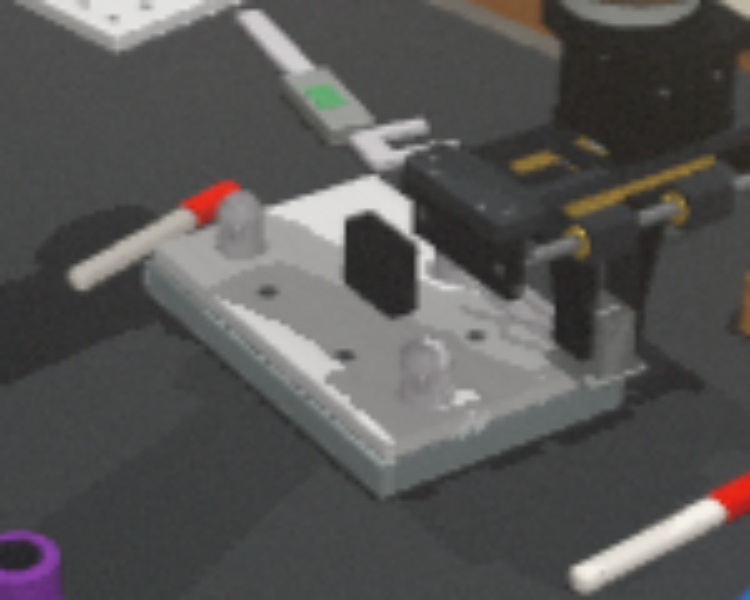

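Emit:
jog_arm(rows=[{"jaw": 0.8,"dx": 0.0003,"dy": 0.01,"dz": 0.0006,"ax": 0,"ay": 0,"az": 0.1},{"jaw": 0.8,"dx": 0.0003,"dy": 0.016,"dz": 0.0006,"ax": 0,"ay": 0,"az": 0.1},{"jaw": 0.8,"dx": 0.0003,"dy": 0.022,"dz": 0.0006,"ax": 0,"ay": 0,"az": 0.1},{"jaw": 0.8,"dx": 0.0003,"dy": 0.026,"dz": 0.0006,"ax": 0,"ay": 0,"az": 0.1},{"jaw": 0.8,"dx": 0.0003,"dy": 0.026,"dz": 0.0006,"ax": 0,"ay": 0,"az": 0.1}], newtons=60)

```text
time: 21.78
position: [0.6707, -0.0639, 0.0454]
eef_rot: [[-0.983, 0.182, -0.0], [0.182, 0.983, -0.0], [0.0, -0.0, -1.0]]
force: [0.3, -0.4, -1.9]
grip_width: 0.0196
```

Emit:
jog_arm(rows=[{"jaw": 0.8,"dx": 0,"dy": 0.007,"dz": 0,"ax": 0,"ay": 0,"az": 0},{"jaw": 0.8,"dx": 0,"dy": 0.014,"dz": 0,"ax": 0,"ay": 0,"az": 0},{"jaw": 0.8,"dx": 0,"dy": 0.019,"dz": 0,"ax": 0,"ay": 0,"az": 0},{"jaw": 0.8,"dx": 0,"dy": 0.023,"dz": 0,"ax": 0,"ay": 0,"az": 0},{"jaw": 0.8,"dx": 0,"dy": 0.023,"dz": 0,"ax": 0,"ay": 0,"az": 0}])

```text
time: 22.4
position: [0.6734, -0.0408, 0.0446]
eef_rot: [[-0.983, 0.182, -0.003], [0.182, 0.983, 0.001], [0.003, 0.0, -1.0]]
force: [-3.5, 3.0, -0.5]
grip_width: 0.0197
```

Emit:
jog_arm(rows=[{"jaw": 0.8,"dx": 0,"dy": 0.004,"dz": 0,"ax": 0,"ay": 0,"az": 0},{"jaw": 0.8,"dx": 0,"dy": 0.008,"dz": 0,"ax": 0,"ay": 0,"az": 0},{"jaw": 0.8,"dx": 0,"dy": 0.012,"dz": 0,"ax": 0,"ay": 0,"az": 0},{"jaw": 0.8,"dx": 0,"dy": 0.015,"dz": 0,"ax": 0,"ay": 0,"az": 0},{"jaw": 0.8,"dx": 0,"dy": 0.015,"dz": 0,"ax": 0,"ay": 0,"az": 0}])

```text
time: 23.02
position: [0.678, -0.0273, 0.0458]
eef_rot: [[-0.983, 0.183, 0.001], [0.183, 0.983, -0.0], [-0.001, -0.0, -1.0]]
force: [-3.4, -1.9, -0.5]
grip_width: 0.0193
```

```bash
python3 mv.py .65,-.03,.16 .47,.38,.2,190
```

```text
t 23.02 pos [ 0.678  -0.0273  0.0458] yaw 169.48 j [ 0.2   0.63 -0.05  0.   -0.89 -0.38] F [-3.4 -1.9 -0.5] w 0.0193
.65,-.03,.16 -> d [ 0.0269 -0.0078 -0.1143] a [-0.  0. -0.] dist 0.118
.47,.38,.2,190 -> d [ 0.2787  0.3624 -0.1546] a [ -0.    0.  -20.5] dist 0.483
```

Emit:
jog_arm(rows=[{"jaw": 0.8,"dx": 0,"dy": 0,"dz": 0,"ax": 0,"ay": 0,"az": 0},{"jaw": 0.25,"dx": 0,"dy": 0,"dz": 0,"ax": 0,"ay": 0,"az": 0},{"jaw": 0.25,"dx": 0,"dy": 0,"dz": 0,"ax": 0,"ay": 0,"az": 0},{"jaw": 0.25,"dx": 0,"dy": 0,"dz": -0.03,"ax": 0,"ay": 0,"az": 0},{"jaw": 0.25,"dx": 0,"dy": 0,"dz": -0.09,"ax": 0,"ay": 0,"az": 0},{"jaw": 0.25,"dx": 0.04,"dy": 0.04,"dz": -0.14,"ax": 0,"ay": 0,"az": 0},{"jaw": 0.25,"dx": 0.08,"dy": 0.08,"dz": -0.14,"ax": 0,"ay": 0,"az": 0},{"jaw": 0.25,"dx": 0.12,"dy": 0.12,"dz": -0.14,"ax": 0,"ay": 0,"az": 0},{"jaw": 0.25,"dx": 0.16,"dy": 0.16,"dz": -0.14,"ax": 0,"ay": 0,"az": 0},{"jaw": 0.25,"dx": 0.2,"dy": 0.21,"dz": -0.14,"ax": 0,"ay": 0,"az": 0},{"jaw": 0.25,"dx": 0.24,"dy": 0.26,"dz": -0.14,"ax": 0,"ay": 0,"az": 0},{"jaw": 0.25,"dx": 0.26,"dy": 0.31,"dz": -0.14,"ax": 0,"ay": 0,"az": 0}])

```text
time: 24.52
position: [0.4774, 0.3278, 0.1868]
eef_rot: [[-0.983, 0.181, 0.002], [0.181, 0.983, 0.003], [-0.002, 0.003, -1.0]]
force: [0.5, -0.8, -0.5]
grip_width: 0.0329
```

Emit:
jog_arm(rows=[{"jaw": 0.25,"dx": 0,"dy": 0.06,"dz": 0,"ax": 0,"ay": 0,"az": 0},{"jaw": 0.25,"dx": 0,"dy": 0.1,"dz": 0,"ax": 0,"ay": 0,"az": 0},{"jaw": 0.25,"dx": 0,"dy": 0.1,"dz": 0,"ax": 0,"ay": 0,"az": 0}])

```text
time: 24.9
position: [0.4969, 0.427, 0.1849]
eef_rot: [[-0.984, 0.18, 0.001], [0.18, 0.984, 0.002], [-0.001, 0.002, -1.0]]
force: [0.6, -1.4, -0.8]
grip_width: 0.0324
```

```bash
python3 mv.py; python3 look.py b .4556,.2189,89.5 .4574,-.2094,100.9; python3 -c "
import cv2,numpy as np
t=cv2.imread('pics/bt.png');s=cv2.imread('pics/bs.png')
cv2.imwrite('pics/bc.png',np.vstack([cv2.resize(t[110:255,180:420],None,fx=2.5,fy=2.5),cv2.resize(s[155:225,280:400],(600,235*350//235)[:2])[:237]]))"
```

```text
t 24.9 pos [0.4969 0.427  0.1849] yaw 169.64 j [ 0.96  0.46  0.03 -0.   -1.14 -1.14] F [ 0.6 -1.4 -0.8] w 0.0324
.4556,.2189,89.5 [ 0.4205  0.2232 51.7385] 66.7
.4574,-.2094,100.9 [  0.4574  -0.2091 101.0564] 70.0
```

View pics/bc.png

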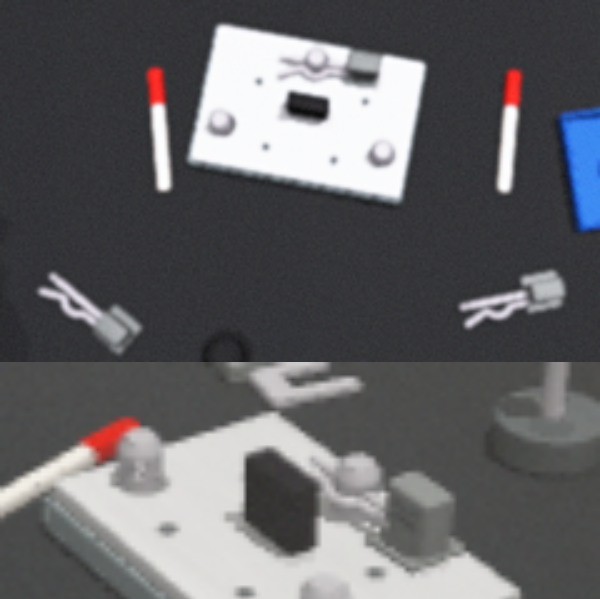

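```bash
python3 mv.py .4205,.2232,.08,141.7; python3 bs.py -78,82 -142,82 -78,-82 -142,-82; python3 -c "
from h import *
t=cv2.imread('pics/bt.png');g=cv2.cvtColor(t,cv2.COLOR_BGR2GRAY);m=soft(g,45,130);k=np.zeros_like(m);k[205:255,185:245]=m[205:255,185:245]
for w in(45,60):print(fit('top',k,CLIP,(.421,.222,w),pad=50))"
```

```text
t 25.0 pos [0.4966 0.424  0.1853] yaw 169.51 j [ 0.95  0.46  0.03 -0.   -1.14 -1.14] F [-0.8  0.  -0.2] w 0.0329
.4205,.2232,.08,141.7 -> d [ 0.0383 -0.2113  0.1052] a [ 0.  -0.  27.8] dist 0.239
-78,82 [0.5755 0.1243]
-142,82 [0.5126 0.136 ]
-78,-82 [ 0.5455 -0.0369]
-142,-82 [ 0.4826 -0.0252]
(array([ 0.41819936,  0.2214264 , 50.67428641]), np.float64(51.30672428067227))
(array([ 0.4185607 ,  0.22199102, 50.87711978]), np.float64(51.15723744380051))
```

Emit:
jog_arm(rows=[{"jaw": -0.2,"dx": 0.01,"dy": -0.055,"dz": 0.02,"ax": 0,"ay": 0,"az": 8},{"jaw": -0.2,"dx": 0.02,"dy": -0.11,"dz": 0.04,"ax": 0,"ay": 0,"az": 16},{"jaw": -0.2,"dx": 0.03,"dy": -0.16,"dz": 0.06,"ax": 0,"ay": 0,"az": 24},{"jaw": -0.2,"dx": 0.04,"dy": -0.213,"dz": 0.08,"ax": 0,"ay": 0,"az": 28.5},{"jaw": -0.2,"dx": 0.04,"dy": -0.213,"dz": 0.1,"ax": 0,"ay": 0,"az": 28.5},{"jaw": -0.2,"dx": 0.04,"dy": -0.213,"dz": 0.1,"ax": 0,"ay": 0,"az": 28.5},{"jaw": -0.2,"dx": 0.04,"dy": -0.213,"dz": 0.1,"ax": 0,"ay": 0,"az": 28.5}])

```text
time: 25.88
position: [0.4194, 0.222, 0.0866]
eef_rot: [[-0.777, 0.63, 0.002], [0.63, 0.777, 0.002], [-0.0, 0.002, -1.0]]
force: [0.4, -0.5, -0.6]
grip_width: 0.0523
```

```bash
python3 mv.py .4188,.222,.0133,141
```

```text
t 25.88 pos [0.4194 0.222  0.0866] yaw 140.98 j [ 0.83  0.29 -0.54  0.   -0.74 -1.51] F [ 0.4 -0.5 -0.6] w 0.0523
.4188,.222,.0133,141 -> d [ 0.0005 -0.0005  0.0733] a [ 0.1  0.  -0. ] dist 0.073
```

Emit:
jog_arm(rows=[{"jaw": -0.2,"dx": 0,"dy": 0,"dz": 0.03,"ax": 0,"ay": 0,"az": 0},{"jaw": -0.2,"dx": 0,"dy": 0,"dz": 0.062,"ax": 0,"ay": 0,"az": 0},{"jaw": -0.2,"dx": 0,"dy": 0,"dz": 0.073,"ax": 0,"ay": 0,"az": 0},{"jaw": -0.2,"dx": 0,"dy": 0,"dz": 0.073,"ax": 0,"ay": 0,"az": 0},{"jaw": 0.8,"dx": 0,"dy": 0,"dz": 0.073,"ax": 0,"ay": 0,"az": 0},{"jaw": 0.8,"dx": 0,"dy": 0,"dz": 0.073,"ax": 0,"ay": 0,"az": 0},{"jaw": 0.8,"dx": 0,"dy": 0,"dz": 0.073,"ax": 0,"ay": 0,"az": 0},{"jaw": 0.8,"dx": 0,"dy": 0,"dz": 0.073,"ax": 0,"ay": 0,"az": 0},{"jaw": 0.8,"dx": 0,"dy": 0,"dz": 0.073,"ax": 0,"ay": 0,"az": 0}], newtons=60)

```text
time: 27.0
position: [0.4186, 0.2216, 0.0128]
eef_rot: [[-0.777, 0.629, 0.0], [0.629, 0.777, 0.0], [-0.0, 0.0, -1.0]]
force: [-1.7, 0.7, 3.0]
grip_width: 0.0196
```

```bash
python3 mv.py .5126,.136,.10,79.45 .5126,.136,.0458,79.45
```

```text
t 27.0 pos [0.4186 0.2216 0.0128] yaw 141.0 j [ 0.83  0.41 -0.61  0.   -0.55 -1.51] F [-1.7  0.7  3. ] w 0.0196
.5126,.136,.10,79.45 -> d [-0.1269 -0.0073 -0.0872] a [ 0.  -0.  61.5] dist 0.154
.5126,.136,.0458,79.45 -> d [-0.1269 -0.0073 -0.033 ] a [ 0.  -0.  61.5] dist 0.131
```

Emit:
jog_arm(rows=[{"jaw": 0.8,"dx": 0,"dy": 0,"dz": -0.04,"ax": 0,"ay": 0,"az": 0},{"jaw": 0.8,"dx": -0.01,"dy": 0,"dz": -0.087,"ax": 0,"ay": 0,"az": 10},{"jaw": 0.8,"dx": -0.035,"dy": -0.002,"dz": -0.087,"ax": 0,"ay": 0,"az": 20},{"jaw": 0.8,"dx": -0.06,"dy": -0.003,"dz": -0.087,"ax": 0,"ay": 0,"az": 30},{"jaw": 0.8,"dx": -0.085,"dy": -0.005,"dz": -0.087,"ax": 0,"ay": 0,"az": 40},{"jaw": 0.8,"dx": -0.11,"dy": -0.007,"dz": -0.087,"ax": 0,"ay": 0,"az": 50},{"jaw": 0.8,"dx": -0.127,"dy": -0.0075,"dz": -0.087,"ax": 0,"ay": 0,"az": 60},{"jaw": 0.8,"dx": -0.127,"dy": -0.0075,"dz": -0.06,"ax": 0,"ay": 0,"az": 61.5},{"jaw": 0.8,"dx": -0.127,"dy": -0.0075,"dz": -0.033,"ax": 0,"ay": 0,"az": 61.5},{"jaw": 0.8,"dx": -0.127,"dy": -0.0075,"dz": -0.033,"ax": 0,"ay": 0,"az": 61.5},{"jaw": 0.8,"dx": -0.127,"dy": -0.0075,"dz": -0.033,"ax": 0,"ay": 0,"az": 61.5}])

```text
time: 28.38
position: [0.513, 0.1359, 0.0461]
eef_rot: [[0.182, 0.983, 0.001], [0.983, -0.182, 0.0], [0.0, 0.001, -1.0]]
force: [0.1, -0.7, -1.0]
grip_width: 0.0195
```

```bash
python3 mv.py .5382,.1313,.0453,79.45 .5755,.1243,.0453,79.45; python3 -c "
from h import *
t=snap('top','t9.png')
s=snap('side','s9.png')
cv2.imwrite('pics/9c.png',np.vstack([cv2.resize(t[120:210,230:350],(600,450)),cv2.resize(s[150:180,280:400],(600,150))]))"
```

```text
t 28.38 pos [0.513  0.1359 0.0461] yaw 79.52 j [ 0.57  0.43 -0.44  0.   -0.7  -2.32] F [ 0.1 -0.7 -1. ] w 0.0195
.5382,.1313,.0453,79.45 -> d [0.     0.0256 0.0008] a [ 0.1 -0.   0.1] dist 0.026
.5755,.1243,.0453,79.45 -> d [-0.0001  0.0636  0.0009] a [ 0.1 -0.   0.1] dist 0.064
```

View pics/9c.png

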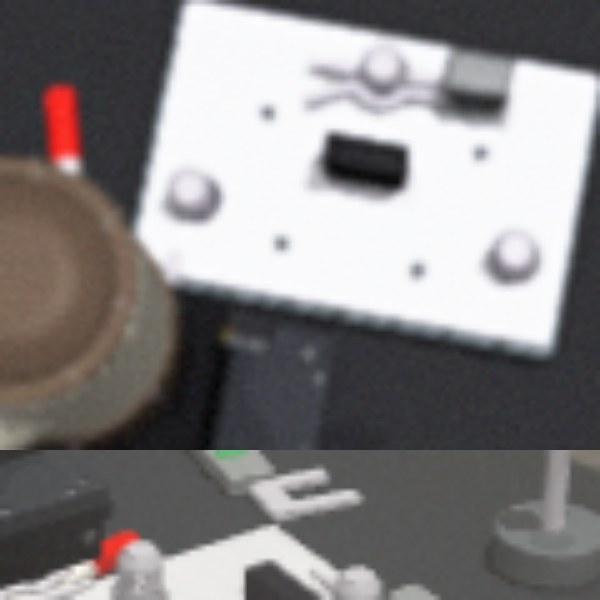

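Emit:
jog_arm(rows=[{"jaw": 0.8,"dx": 0,"dy": 0.01,"dz": 0.0006,"ax": 0,"ay": 0,"az": 0},{"jaw": 0.8,"dx": 0,"dy": 0.016,"dz": 0.0006,"ax": 0,"ay": 0,"az": 0},{"jaw": 0.8,"dx": 0,"dy": 0.022,"dz": 0.0006,"ax": 0,"ay": 0,"az": 0},{"jaw": 0.8,"dx": 0,"dy": 0.026,"dz": 0.0006,"ax": 0,"ay": 0,"az": 0},{"jaw": 0.8,"dx": 0,"dy": 0.026,"dz": 0.0006,"ax": 0,"ay": 0,"az": 0}])

```text
time: 29.1
position: [0.5383, 0.1309, 0.0447]
eef_rot: [[0.183, 0.983, -0.0], [0.983, -0.183, -0.0], [-0.0, -0.0, -1.0]]
force: [-0.1, -0.2, -0.1]
grip_width: 0.0195
```

Emit:
jog_arm(rows=[{"jaw": 0.8,"dx": 0,"dy": 0.007,"dz": 0,"ax": 0,"ay": 0,"az": 0},{"jaw": 0.8,"dx": 0,"dy": 0.014,"dz": 0,"ax": 0,"ay": 0,"az": 0},{"jaw": 0.8,"dx": 0,"dy": 0.019,"dz": 0,"ax": 0,"ay": 0,"az": 0},{"jaw": 0.8,"dx": 0,"dy": 0.023,"dz": 0,"ax": 0,"ay": 0,"az": 0},{"jaw": 0.8,"dx": 0,"dy": 0.023,"dz": 0,"ax": 0,"ay": 0,"az": 0}])

```text
time: 29.72
position: [0.561, 0.1271, 0.0446]
eef_rot: [[0.182, 0.983, 0.0], [0.983, -0.182, 0.0], [0.001, 0.0, -1.0]]
force: [-0.5, 2.8, -2.8]
grip_width: 0.0197
```

Emit:
jog_arm(rows=[{"jaw": 0.8,"dx": 0,"dy": 0.004,"dz": 0,"ax": 0,"ay": 0,"az": 0},{"jaw": 0.8,"dx": 0,"dy": 0.008,"dz": 0,"ax": 0,"ay": 0,"az": 0},{"jaw": 0.8,"dx": 0,"dy": 0.012,"dz": 0,"ax": 0,"ay": 0,"az": 0},{"jaw": 0.8,"dx": 0,"dy": 0.0145,"dz": 0,"ax": 0,"ay": 0,"az": 0},{"jaw": 0.8,"dx": 0,"dy": 0.0145,"dz": 0,"ax": 0,"ay": 0,"az": 0}])

```text
time: 30.35
position: [0.5757, 0.1239, 0.045]
eef_rot: [[0.183, 0.983, 0.001], [0.983, -0.183, 0.0], [0.0, 0.001, -1.0]]
force: [2.1, 0.4, -0.7]
grip_width: 0.0194
```

```bash
python3 mv.py .5755,.1243,.0453,79.45
```

```text
t 30.35 pos [0.5757 0.1239 0.045 ] yaw 79.47 j [ 0.49  0.51 -0.3   0.   -0.77 -2.24] F [ 2.1  0.4 -0.7] w 0.0194
.5755,.1243,.0453,79.45 -> d [ 0.0004 -0.0003 -0.0003] a [ 0.1 -0.   0. ] dist 0.001
```

Emit:
jog_arm(rows=[{"jaw": 0.25,"dx": 0,"dy": 0,"dz": 0,"ax": 0,"ay": 0,"az": 0},{"jaw": 0.25,"dx": 0,"dy": 0,"dz": 0,"ax": 0,"ay": 0,"az": 0},{"jaw": 0.25,"dx": 0,"dy": 0,"dz": -0.03,"ax": 0,"ay": 0,"az": 0},{"jaw": 0.25,"dx": 0,"dy": 0,"dz": -0.09,"ax": 0,"ay": 0,"az": 0},{"jaw": 0.25,"dx": 0.05,"dy": -0.03,"dz": -0.12,"ax": 0,"ay": 0,"az": -10},{"jaw": 0.25,"dx": 0.1,"dy": -0.06,"dz": -0.14,"ax": 0,"ay": 0,"az": -20},{"jaw": 0.25,"dx": 0.15,"dy": -0.08,"dz": -0.14,"ax": 0,"ay": 0,"az": -30},{"jaw": 0.25,"dx": 0.2,"dy": -0.1,"dz": -0.14,"ax": 0,"ay": 0,"az": -40},{"jaw": 0.25,"dx": 0.24,"dy": -0.13,"dz": -0.14,"ax": 0,"ay": 0,"az": -50},{"jaw": 0.25,"dx": 0.27,"dy": -0.13,"dz": -0.14,"ax": 0,"ay": 0,"az": -60},{"jaw": 0.25,"dx": 0.27,"dy": -0.13,"dz": -0.14,"ax": 0,"ay": 0,"az": -70},{"jaw": 0.25,"dx": 0.27,"dy": -0.13,"dz": -0.14,"ax": 0,"ay": 0,"az": -80}])

```text
time: 31.85
position: [0.4957, 0.4134, 0.1843]
eef_rot: [[-0.939, 0.344, -0.001], [0.344, 0.939, -0.001], [0.001, -0.002, -1.0]]
force: [0.2, 0.2, 0.4]
grip_width: 0.0323
```

```bash
python3 look.py c .4574,-.2094,100.9;python3 mv.py .457,-.209,.14,191;  python3 -c "
from h import *
t=cv2.imread('pics/ct.png');s=cv2.imread('pics/cs.png')
cv2.imwrite('pics/cc.png',np.vstack([cv2.resize(t[115:250,235:415],None,fx=10/3,fy=10/3)[:400],cv2.resize(s[150:200,280:430],(600,200))]))"
```

```text
.4574,-.2094,100.9 [  0.4574  -0.2094 100.8937] 76.0
t 31.95 pos [0.496  0.4131 0.1846] yaw 159.48 j [ 0.94  0.45  0.01 -0.   -1.13 -1.3 ] F [0.2 0.1 0.8] w 0.0323
.457,-.209,.14,191 -> d [-0.1816 -0.5962  0.0452] a [ -0.1  -0.  -31.5] dist 0.625
```

View pics/cc.png

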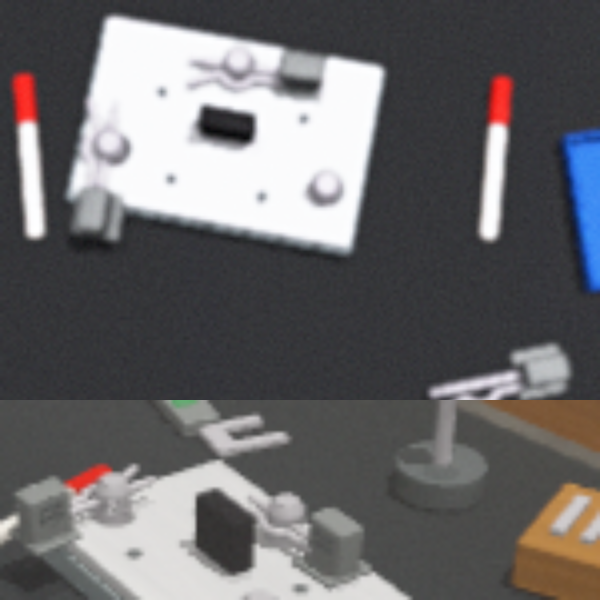

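Emit:
jog_arm(rows=[{"jaw": -0.2,"dx": -0.018,"dy": -0.06,"dz": 0,"ax": 0,"ay": 0,"az": -6},{"jaw": -0.2,"dx": -0.036,"dy": -0.12,"dz": 0,"ax": 0,"ay": 0,"az": -12},{"jaw": -0.2,"dx": -0.054,"dy": -0.18,"dz": 0,"ax": 0,"ay": 0,"az": -18},{"jaw": -0.2,"dx": -0.072,"dy": -0.24,"dz": 0,"ax": 0,"ay": 0,"az": -24},{"jaw": -0.2,"dx": -0.09,"dy": -0.3,"dz": 0,"ax": 0,"ay": 0,"az": -30},{"jaw": -0.2,"dx": -0.11,"dy": -0.36,"dz": 0,"ax": 0,"ay": 0,"az": -31.5},{"jaw": -0.2,"dx": -0.13,"dy": -0.42,"dz": 0,"ax": 0,"ay": 0,"az": -31.5},{"jaw": -0.2,"dx": -0.147,"dy": -0.48,"dz": 0,"ax": 0,"ay": 0,"az": -31.5},{"jaw": -0.2,"dx": -0.165,"dy": -0.54,"dz": 0.02,"ax": 0,"ay": 0,"az": -31.5},{"jaw": -0.2,"dx": -0.1815,"dy": -0.596,"dz": 0.05,"ax": 0,"ay": 0,"az": -31.5},{"jaw": -0.2,"dx": -0.1815,"dy": -0.596,"dz": 0.1,"ax": 0,"ay": 0,"az": -31.5},{"jaw": -0.2,"dx": -0.1815,"dy": -0.596,"dz": 0.1,"ax": 0,"ay": 0,"az": -31.5}])

```text
time: 33.45
position: [0.4536, -0.2089, 0.0817]
eef_rot: [[-0.983, -0.185, -0.01], [-0.185, 0.983, 0.002], [0.009, 0.004, -1.0]]
force: [0.3, 0.3, 0.5]
grip_width: 0.0523
```

Emit:
jog_arm(rows=[{"jaw": -0.2,"dx": 0,"dy": 0,"dz": 0,"ax": 0,"ay": 0,"az": 0},{"jaw": -0.2,"dx": 0,"dy": 0,"dz": 0,"ax": 0,"ay": 0,"az": 0}])

```text
time: 33.7
position: [0.4593, -0.208, 0.0872]
eef_rot: [[-0.981, -0.192, 0.005], [-0.192, 0.981, -0.001], [-0.004, -0.002, -1.0]]
force: [0.0, 0.8, -0.0]
grip_width: 0.0525
```

```bash
python3 mv.py .4574,-.2094,.0133,190.9
python3 - <<'E'
from h import *
t=snap("side","d.png");g=cv2.cvtColor(t,cv2.COLOR_BGR2GRAY)
a=cv2.imread("pics/cs.png");ga=cv2.cvtColor(a,cv2.COLOR_BGR2GRAY)
u,v=proj("side",[.4574,-.2094,.02]).astype(int)
d=cv2.absdiff(g,ga)[v-12:v+16,u-50:u+18];print(u,v,d.mean(),(d>60).sum())
E
```

```text
t 33.7 pos [ 0.4593 -0.208   0.0872] yaw -168.94 j [-0.1   0.33 -0.47  0.   -0.77  0.3 ] F [ 0.   0.8 -0. ] w 0.0525
.4574,-.2094,.0133,190.9 -> d [ 0.0025 -0.0009  0.0739] a [-0.1  0.2  0.2] dist 0.074
357 269 17.118697478991596 37
```

Emit:
jog_arm(rows=[{"jaw": -0.2,"dx": 0.001,"dy": -0.001,"dz": 0.03,"ax": 0,"ay": 0,"az": 0},{"jaw": -0.2,"dx": 0.001,"dy": -0.001,"dz": 0.062,"ax": 0,"ay": 0,"az": 0},{"jaw": -0.2,"dx": 0.001,"dy": -0.001,"dz": 0.073,"ax": 0,"ay": 0,"az": 0},{"jaw": -0.2,"dx": 0.001,"dy": -0.001,"dz": 0.073,"ax": 0,"ay": 0,"az": 0},{"jaw": 0.8,"dx": 0.001,"dy": -0.001,"dz": 0.073,"ax": 0,"ay": 0,"az": 0},{"jaw": 0.8,"dx": 0.001,"dy": -0.001,"dz": 0.073,"ax": 0,"ay": 0,"az": 0},{"jaw": 0.8,"dx": 0.001,"dy": -0.001,"dz": 0.073,"ax": 0,"ay": 0,"az": 0},{"jaw": 0.8,"dx": 0.001,"dy": -0.001,"dz": 0.073,"ax": 0,"ay": 0,"az": 0},{"jaw": 0.8,"dx": 0.001,"dy": -0.001,"dz": 0.073,"ax": 0,"ay": 0,"az": 0}], newtons=60)

```text
time: 34.88
position: [0.4566, -0.2098, 0.0121]
eef_rot: [[-0.982, -0.191, -0.0], [-0.191, 0.982, -0.0], [0.0, -0.0, -1.0]]
force: [-0.3, -0.5, 2.8]
grip_width: 0.0197
```

```bash
python3 mv.py .4826,-.0252,.10,79.45 .4826,-.0252,.0458,79.45
```

```text
t 34.88 pos [ 0.4566 -0.2098  0.0121] yaw -169.01 j [-0.11  0.45 -0.54  0.   -0.58  0.3 ] F [-0.3 -0.5  2.8] w 0.0197
.4826,-.0252,.10,79.45 -> d [-0.0607  0.1762 -0.0879] a [ -0.   -0.  111.5] dist 0.206
.4826,-.0252,.0458,79.45 -> d [-0.0607  0.1762 -0.0337] a [ -0.   -0.  111.5] dist 0.189
```

Emit:
jog_arm(rows=[{"jaw": 0.8,"dx": 0,"dy": 0,"dz": -0.04,"ax": 0,"ay": 0,"az": 0},{"jaw": 0.8,"dx": 0,"dy": 0.01,"dz": -0.088,"ax": 0,"ay": 0,"az": 10},{"jaw": 0.8,"dx": -0.01,"dy": 0.03,"dz": -0.088,"ax": 0,"ay": 0,"az": 20},{"jaw": 0.8,"dx": -0.02,"dy": 0.05,"dz": -0.088,"ax": 0,"ay": 0,"az": 30},{"jaw": 0.8,"dx": -0.03,"dy": 0.07,"dz": -0.088,"ax": 0,"ay": 0,"az": 40},{"jaw": 0.8,"dx": -0.04,"dy": 0.09,"dz": -0.088,"ax": 0,"ay": 0,"az": 50},{"jaw": 0.8,"dx": -0.045,"dy": 0.11,"dz": -0.088,"ax": 0,"ay": 0,"az": 60},{"jaw": 0.8,"dx": -0.05,"dy": 0.13,"dz": -0.088,"ax": 0,"ay": 0,"az": 70},{"jaw": 0.8,"dx": -0.055,"dy": 0.15,"dz": -0.088,"ax": 0,"ay": 0,"az": 80},{"jaw": 0.8,"dx": -0.06,"dy": 0.17,"dz": -0.088,"ax": 0,"ay": 0,"az": 90},{"jaw": 0.8,"dx": -0.061,"dy": 0.176,"dz": -0.088,"ax": 0,"ay": 0,"az": 100},{"jaw": 0.8,"dx": -0.061,"dy": 0.176,"dz": -0.088,"ax": 0,"ay": 0,"az": 110}])

```text
time: 36.38
position: [0.4828, -0.0247, 0.0996]
eef_rot: [[0.162, 0.987, -0.0], [0.987, -0.162, 0.0], [0.0, -0.0, -1.0]]
force: [0.2, -0.3, -1.0]
grip_width: 0.0192
```

Emit:
jog_arm(rows=[{"jaw": 0.8,"dx": 0,"dy": 0,"dz": 0.02,"ax": 0,"ay": 0,"az": 1.5},{"jaw": 0.8,"dx": 0,"dy": 0,"dz": 0.045,"ax": 0,"ay": 0,"az": 1.5},{"jaw": 0.8,"dx": 0,"dy": 0,"dz": 0.055,"ax": 0,"ay": 0,"az": 1.5},{"jaw": 0.8,"dx": 0,"dy": 0,"dz": 0.055,"ax": 0,"ay": 0,"az": 1.5},{"jaw": 0.8,"dx": 0,"dy": 0,"dz": 0.055,"ax": 0,"ay": 0,"az": 1.5}])

```text
time: 37.0
position: [0.4838, -0.0252, 0.0456]
eef_rot: [[0.182, 0.983, 0.002], [0.983, -0.182, 0.0], [0.001, 0.001, -1.0]]
force: [-0.0, -0.3, -0.7]
grip_width: 0.0194
```

```bash
python3 mv.py .4826,-.0252,.0446,79.45 .5082,-.0299,.0446,79.45 .5455,-.0369,.0446,79.45
```

```text
t 37.0 pos [ 0.4838 -0.0252  0.0456] yaw 79.5 j [ 0.28  0.37 -0.56  0.   -0.65 -2.04] F [-0.  -0.3 -0.7] w 0.0194
.4826,-.0252,.0446,79.45 -> d [-0.0003 -0.0011  0.001 ] a [ 0.1 -0.   0. ] dist 0.002
.5082,-.0299,.0446,79.45 -> d [-0.0002  0.0249  0.001 ] a [ 0.1 -0.   0. ] dist 0.025
.5455,-.0369,.0446,79.45 -> d [-0.0003  0.0628  0.001 ] a [ 0.1 -0.   0. ] dist 0.063
```

Emit:
jog_arm(rows=[{"jaw": 0.8,"dx": -0.0002,"dy": 0.01,"dz": 0.0007,"ax": 0,"ay": 0,"az": 0},{"jaw": 0.8,"dx": -0.0002,"dy": 0.016,"dz": 0.0007,"ax": 0,"ay": 0,"az": 0},{"jaw": 0.8,"dx": -0.0002,"dy": 0.022,"dz": 0.0007,"ax": 0,"ay": 0,"az": 0},{"jaw": 0.8,"dx": -0.0002,"dy": 0.026,"dz": 0.0007,"ax": 0,"ay": 0,"az": 0},{"jaw": 0.8,"dx": -0.0002,"dy": 0.026,"dz": 0.0007,"ax": 0,"ay": 0,"az": 0}])

```text
time: 37.62
position: [0.5088, -0.0303, 0.0441]
eef_rot: [[0.183, 0.983, -0.0], [0.983, -0.183, 0.0], [0.0, -0.0, -1.0]]
force: [-0.6, 0.1, -0.7]
grip_width: 0.0195
```

Emit:
jog_arm(rows=[{"jaw": 0.8,"dx": 0,"dy": 0.007,"dz": 0,"ax": 0,"ay": 0,"az": 0},{"jaw": 0.8,"dx": 0,"dy": 0.014,"dz": 0,"ax": 0,"ay": 0,"az": 0},{"jaw": 0.8,"dx": 0,"dy": 0.019,"dz": 0,"ax": 0,"ay": 0,"az": 0},{"jaw": 0.8,"dx": 0,"dy": 0.023,"dz": 0,"ax": 0,"ay": 0,"az": 0},{"jaw": 0.8,"dx": 0,"dy": 0.023,"dz": 0,"ax": 0,"ay": 0,"az": 0}])

```text
time: 38.25
position: [0.5319, -0.0341, 0.044]
eef_rot: [[0.182, 0.983, 0.001], [0.983, -0.182, 0.0], [0.001, 0.001, -1.0]]
force: [0.4, 3.2, -0.9]
grip_width: 0.0195
```

Emit:
jog_arm(rows=[{"jaw": 0.8,"dx": 0,"dy": 0.004,"dz": 0,"ax": 0,"ay": 0,"az": 0},{"jaw": 0.8,"dx": 0,"dy": 0.008,"dz": 0,"ax": 0,"ay": 0,"az": 0},{"jaw": 0.8,"dx": 0,"dy": 0.012,"dz": 0,"ax": 0,"ay": 0,"az": 0},{"jaw": 0.8,"dx": 0,"dy": 0.0145,"dz": 0,"ax": 0,"ay": 0,"az": 0},{"jaw": 0.8,"dx": 0,"dy": 0.0145,"dz": 0,"ax": 0,"ay": 0,"az": 0}])

```text
time: 38.88
position: [0.5454, -0.0375, 0.0441]
eef_rot: [[0.183, 0.983, -0.0], [0.983, -0.183, -0.0], [-0.0, -0.0, -1.0]]
force: [-0.3, -0.1, -0.3]
grip_width: 0.0197
```

```bash
python3 mv.py .5455,-.0369,.0446,79.45
```

```text
t 38.88 pos [ 0.5454 -0.0375  0.0441] yaw 79.45 j [ 0.23  0.45 -0.4   0.   -0.72 -1.98] F [-0.3 -0.1 -0.3] w 0.0197
.5455,-.0369,.0446,79.45 -> d [ 0.0006 -0.     -0.0005] a [-0.  0. -0.] dist 0.001
```

Seated by the numbers. Release, retreat left and look.

Emit:
jog_arm(rows=[{"jaw": 0.25,"dx": 0,"dy": 0,"dz": 0,"ax": 0,"ay": 0,"az": 0},{"jaw": 0.25,"dx": 0,"dy": 0,"dz": 0,"ax": 0,"ay": 0,"az": 0},{"jaw": 0.25,"dx": 0,"dy": 0,"dz": -0.03,"ax": 0,"ay": 0,"az": 0},{"jaw": 0.25,"dx": 0,"dy": 0,"dz": -0.09,"ax": 0,"ay": 0,"az": 0},{"jaw": 0.25,"dx": 0.05,"dy": -0.03,"dz": -0.14,"ax": 0,"ay": 0,"az": 0},{"jaw": 0.25,"dx": 0.11,"dy": -0.05,"dz": -0.14,"ax": 0,"ay": 0,"az": 0},{"jaw": 0.25,"dx": 0.17,"dy": -0.07,"dz": -0.14,"ax": 0,"ay": 0,"az": 0},{"jaw": 0.25,"dx": 0.23,"dy": -0.09,"dz": -0.14,"ax": 0,"ay": 0,"az": 0},{"jaw": 0.25,"dx": 0.29,"dy": -0.1,"dz": -0.14,"ax": 0,"ay": 0,"az": 0},{"jaw": 0.25,"dx": 0.35,"dy": -0.11,"dz": -0.14,"ax": 0,"ay": 0,"az": 0},{"jaw": 0.25,"dx": 0.41,"dy": -0.12,"dz": -0.14,"ax": 0,"ay": 0,"az": 0},{"jaw": 0.25,"dx": 0.43,"dy": -0.12,"dz": -0.14,"ax": 0,"ay": 0,"az": 0}])

```text
time: 40.38
position: [0.5053, 0.4108, 0.1837]
eef_rot: [[0.18, 0.984, 0.0], [0.984, -0.18, 0.0], [0.0, 0.0, -1.0]]
force: [0.8, -0.0, -0.2]
grip_width: 0.0325
```

```bash
python3 mv.py
python3 - <<'E'
from h import *
t=snap("top","ft.png");s=snap("side","fs.png")
cv2.imwrite("pics/fc.png",np.vstack([cv2.resize(t[118:205,232:392],(640,348)),cv2.resize(s[155:215,270:430],(640,240))]))
# seat check: compare block position of each clip with the ideal seat, on plate z=.0325
hsv=cv2.cvtColor(t,cv2.COLOR_BGR2HSV).astype(int);g=cv2.cvtColor(t,cv2.COLOR_BGR2GRAY).astype(int)
R=Rt.from_euler('z',-10.55,degrees=True)
for n,p,w in(("A",(-78,82),-10.55),("B",(-78,-82),-10.55),("C",(50,-48),79.45)):
    q=R.apply([*p,0])/1000+[.6372,.0294,0]
    C=proj("top",[q[0],q[1],.0725]);u0,v0=np.round(C).astype(int)
    m=((g>90)&(g<165)).astype(np.uint8);k=np.zeros_like(m);k[v0-9:v0+10,u0-11:u0+12]=m[v0-9:v0+10,u0-11:u0+12]
    ys,xs=np.nonzero(k);print(n,"pred top-face",C.round(1),"grey blob",xs.mean().round(1),ys.mean().round(1),len(xs))
E
```

```text
t 40.38 pos [0.5053 0.4108 0.1837] yaw 79.65 j [ 0.93  0.46  0.02  0.   -1.14 -2.68] F [ 0.8 -0.  -0.2] w 0.0325
A pred top-face [262.7 174.8] grey blob 264.0 178.1 125
B pred top-face [329.4 187.4] grey blob 327.0 191.1 107
C pred top-face [325.2 134. ] grey blob 323.6 136.4 80
```

View pics/fc.png

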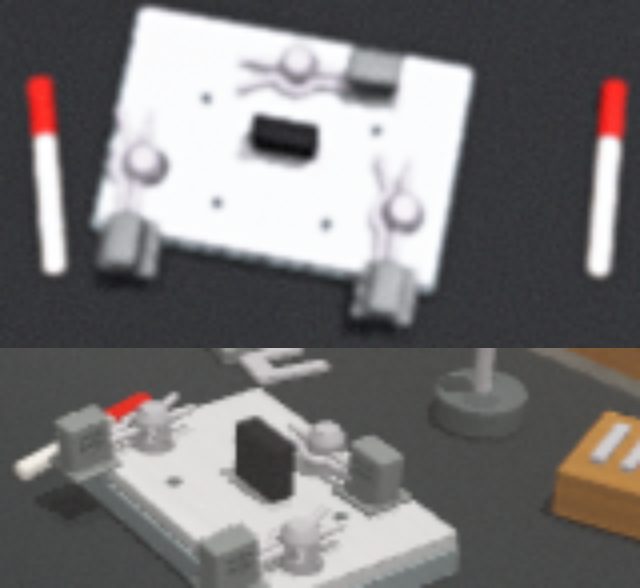

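```bash
python3 -c "
from workcell import robot
print(robot.close_job())"
```

```text
the job is handed in; nothing more can be done
None
```

The fixture is changed over and handed in after about 40 s of robot time. I stood both hubs that were on the base upright in the tray (there was no third). I lowered the plate over the three pins until flush and pushed one R-clip through each pin, in that order. One clip was knocked aside during the run, so I found it again and used it on pin A.

**Last checks:**
- **Final pictures:** the plate is flush and all three pins sit in the bow waves, with the markers where they lay. The arm is clear of everything.
- **Clips:** each one ended within about 1 mm of its intended seat position by the measured gripper pose, and the push force had dropped off. The bow angles could not be read, so whether the bows sprung closed rests on the pictures and forces.
- **Disagreement:** a crude grey-blob check put the grip blocks 2 to 4 pixels off the predicted spots. I put this down to their side faces being counted, since the offset from pin to grip block was about 75 pixels for all three clips.
- **Not re-checked at the end:** the hubs. They were last seen upright in the tray just after I placed them, and nothing went near them after that.

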